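# Clear, load and lock the nut carrier for transport

### The job

Stow the loose nuts for transport: slide the carrier's lock fully out to its stop, put every stone lying on the deck behind the cover into the steel bowl, draw the cover fully back, and slide each nut along the deck into a pocket of its own without picking it up off the deck. Then slide the cover fully shut over the nuts and push the lock fully home again. Leave the other things on the bench where they are.

Things in the scene. Friction and masses are not known exactly. Their poses are not given: they have to be found in the camera images.
- carrier: Wooden parts carrier, fixed; origin on the bench; x to its rear (away from the robot), y to its left, z up. Deck x -84 to 114, y -110 to 110 mm, top at z = 16 mm, 6 mm rims to z = 21 mm (apron), 28 (rear), 35 (beside the cover). Front part (x below 6 mm): open apron with the nuts; three pockets in a row at x = 30 mm. Bolt track outside the right rim: y -116 to -194, x 38 to 85, top z = 27 mm.
- pocket1 (a point): Middle of pocket 1 of 3 (from the left; carrier x = 30 mm, y = 62 mm, z = 13.5 mm), where the centre of a seated nut comes to lie. Round pocket 36 mm across, 9 mm deep (floor at carrier z = 7 mm): a seated nut stands 4 mm above the deck. 62 mm from pocket to pocket.
- pocket2 (a point): Middle of pocket 2 of 3 (from the left; carrier x = 30 mm, y = 0 mm, z = 13.5 mm), where the centre of a seated nut comes to lie. Round pocket 36 mm across, 9 mm deep (floor at carrier z = 7 mm): a seated nut stands 4 mm above the deck. 62 mm from pocket to pocket.
- pocket3 (a point): Middle of pocket 3 of 3 (from the left; carrier x = 30 mm, y = -62 mm, z = 13.5 mm), where the centre of a seated nut comes to lie. Round pocket 36 mm across, 9 mm deep (floor at carrier z = 7 mm): a seated nut stands 4 mm above the deck. 62 mm from pocket to pocket.
- nut1: Loose steel hex nut, 24 mm across flats, 27.7 mm across corners, 13 mm high, about 50 g; all nuts are alike. Origin at its centre, z along its axis; two flats face its +y and -y, the others follow at 60 degrees. Lies flat on the apron (centre at carrier z = 22.5 mm). May be absent: two or three nuts are there.
- nut2: Loose steel hex nut, 24 mm across flats, 27.7 mm across corners, 13 mm high, about 50 g; all nuts are alike. Origin at its centre, z along its axis; two flats face its +y and -y, the others follow at 60 degrees. Lies flat on the apron (centre at carrier z = 22.5 mm). May be absent: two or three nuts are there.
- nut3: Loose steel hex nut, 24 mm across flats, 27.7 mm across corners, 13 mm high, about 50 g; all nuts are alike. Origin at its centre, z along its axis; two flats face its +y and -y, the others follow at 60 degrees. Lies flat on the apron (centre at carrier z = 22.5 mm). May be absent: two or three nuts are there.
- stone1: Rough milky stone, 18 x 21 mm and 23 mm high, about 12 g, loose on the carrier's deck behind the shut cover, where it stands in the cover's way; origin at the middle of its underside as it stands, its middle 11 mm up its z. May be absent: two or three stones are there.
- stone2: Rough milky stone, 18 x 21 mm and 23 mm high, about 12 g, loose on the carrier's deck behind the shut cover, where it stands in the cover's way; origin at the middle of its underside as it stands, its middle 11 mm up its z. May be absent: two or three stones are there.
- stone3: Rough milky stone, 18 x 21 mm and 23 mm high, about 12 g, loose on the carrier's deck behind the shut cover, where it stands in the cover's way; origin at the middle of its underside as it stands, its middle 11 mm up its z. May be absent: two or three stones are there.
- steel_bowl: Round steel bowl with small stones, fixed on the bench to the right of the carrier, 95 mm across, 32 mm high, wall about 4 mm, floor 3 mm above the bench; origin at the middle of its underside.
- cover (a joint): Sliding metal cover, m: 0 = shut over the pockets (stop), 0.056 = fully open, to the rear (carrier +x, stop). Plate 48 (x) by 204 mm (y), 3.5 mm thick, underside 8 mm above the deck: passes over seated nuts, pushes unseated ones. Open, its front edge is 32 mm behind the pocket centres. About 2 N moves it; it stays where left. With the lock in, the bolt stops it from opening.
- cover_grip (a point): Middle of the cover's grip, which moves with the cover: an upright dark block 24 mm along carrier x, 14 mm along carrier y, from carrier z = 29 to 51 mm; this point at z = 43 mm. At carrier x = 24 mm, y = 0 when shut. Pinch it across carrier y.
- lock (a joint): Transport lock, a bolt with a grip, m: 0 = fully home (bolt behind the shut cover's rear edge, stop), 0.028 = fully out (slid to the carrier's right, carrier -y, stop). Starts between 0 and 0.007. About 2 N moves it and it stays where it is left. It can go home only when the cover is shut.
- lock_grip (a point): Middle of the lock's grip, which moves with the bolt: an upright dark block 20 mm along carrier x, 14 mm along carrier y, from carrier z = 29 to 53 mm; this point at z = 43 mm. At carrier x = 61.5 mm, y = -145 mm when home. Pinch it across carrier y.
- brass_weight: Small brass weight 25 mm across, 23 mm high, bystander in front of the carrier; origin at the middle of its underside.
- tweezers_black: Black tweezers 154 mm long, 8 mm high, bystander lying left of the carrier; origin at the middle of its underside.
- pliers_flat: Pliers 129 mm long, 11 mm high, bystander lying behind the carrier; origin at the middle of its underside.
- oil_vial: Square glass vial 30 x 34 mm, 64 mm high, bystander standing behind the carrier's right half; origin at the middle of its underside.
Things that resemble listed ones, but are neither listed nor needed, are in the scene too. Leave any purple look-alike of the nut2 alone. What is shaped like the nut3 but pink is not meant.

How it is judged:
By the outcome, as a careful person would: the job done as asked, in the order asked, and still so for the second after the job is handed in, with the robot touching nothing.
Of stone1, stone2, stone3 only 2 to 3 are there at a start; the rules pass over those that are not, and their reading is None.
Of nut1, nut2, nut3 only 2 to 3 are there at a start; the rules pass over those that are not, and their reading is None.
At some moment in a run one of nut1, nut2, nut3 may be knocked a few centimetres aside while the robot is not near it.
Once in a run the grip may slacken for a moment while it holds something.
It also fails if it takes over 210 s, if anything falls off the work surface, if the arm or the gripper's body presses on something with over 40 N, if the wrist force passes 120 N, or if a joint passes its speed limit or range.

### The arm

A 6-joint arm with a two-finger parallel gripper is mounted at the origin on a cart in front of the work surface, level with it; the furniture and walls round the work are solid. World frame = base frame: x ahead of the robot, y to its left, z up, the work surface at z = 0. Lengths are in m, angles in degrees, forces in N, time in s.
With the tool pointing down it reaches from about 0.4 to 0.825 m from the base axis. Payload 7 kg.
Tool frame: the origin (TCP) lies between the finger pads; the fingertips stand 19 mm ahead of it and the grasp point (between the pads) is the TCP; x points along the fingers, y is the direction in which the jaws open and shut, and the axes are right-handed (so a half turn about x gives the same grasp; the last joint's range is limited). The gripper opens to 88 mm and grips with 3 to 60 N. Pads are 19 mm wide; open, the fingers measure 130 mm over their backs; the gripper's body (78 mm by 193 mm) begins 47 mm behind the grasp point.
Start: joints at [-60.613, 20.546, 0.682, 0, -70.136, -16.507], TCP at [0.15, -0.658, 0.246] pointing down, gripper open.
Joint ranges: [-176.03, 176.03], [-82.01, 121.73], [-58.28, 71.71], [-173.87, 95.51], [-174.79, -0.11], [-173.66, 173.66]. Speed limits (degrees/s): [136.94, 136.94, 172.46, 180, 180, 180].

### API

Orientations are given as [roll, pitch, yaw] about the fixed x, y, z axes, in that order (R = Rz(yaw) Ry(pitch) Rx(roll)).
In Python, from plant import r gives the robot as it stands.
- The arm moves only by the tool send_rows, never from a script. Its argument "plan" is a list of rows, each a list of 2 entries, a list of its own where there are three numbers: the shift along the tool's x, y, z scaled (see below), then the turn, a rotation vector about the tool's x, y, z scaled (see below). A call has exactly 5 rows; each row is the pose to reach, as a shift and turn from the pose measured when the call began, along the tool's axes at that moment; what a row does not reach only later rows make up. The controller multiplies each number of a shift by 0.15 m and each number of a turn by pi/4 rad. A row lasts 1/10 s, in which the tool goes at most 50 mm and 8.59 degrees, less where a joint would pass 70% of its speed; a pose out of reach is approached as far as the arm can. A call with a number of a shift or a turn outside -1 to 1 is refused whole. A call with a gripper value outside its range is refused whole. "jaw" is the opening, from -1 (shut) to 1 (fully open), so that 0 is half open, set as the call begins (left out, the last holds). The fingers move at their own pace and stop on an object; "force" is the grip in N (left out, the last holds). Time passes only in rows, so rows that repeat a pose let the fingers close, or fill a call up. It gives the time, the measured TCP pose, the force and the opening at its end, in the units of the state.
- r.get_state(): the state, without advancing time (a new reading comes with each control period).
- r.capture(name): name is "scene" or "top"; returns a dict with "color" (480x640x3 uint8, red, green, blue), "range_z" (480x640 float32, m along the optical axis (not along the pixel's ray), 0 where there is no reading), "mtx" (3x3 intrinsics, pixels), "k1" (the pictures are not rectified: a ray, as slopes to the right and down, at radius r is drawn at 1 + k1 r^2 times it, then the intrinsics apply), "pose" (4x4, takes a point from camera to world coordinates). Camera axes: x right, y down, z forward; pixel columns grow to the right and rows downward; lengths in m; the calibration is good to about 2 mm. A picture is of the moment at which its call begins.
- r.close_job(): hands the job in, once; it reports no verdict.
Trained networks look in a picture, given as the dict that the camera call returned (one of the last four; its "shot" number tells which), for a name from the list of things; names that differ only in an ending like _2 or _b are one class to them, and where a whole thing is asked for, a point or a joint stands for the part that bears it (a point fixed in the world has none). Each returns a list of dicts, best first, with "score" (0 to 1); they miss things now and then, are a little off and sometimes report something else, mostly with a low value. They report only what shows in the picture. A call takes as long as a camera call. They do not tell look-alikes from the thing itself.
- r.find_in(picture, target): "uv" ([column, row] in pixels, amid what is visible of it).
- r.trace(picture, target): "mask" (480x640 bool, what is visible of it) and "uv" ([column, row] in pixels, amid what is visible of it).
The state is a dict: "time_s": time; "joints": joint angles; "qd": joint speeds; "joint_torque": joint torques, N m; "tcp_pos": TCP position; "eef_rot": TCP orientation; "contact_force": force on the tool from outside, world axes, zero at the start; "moment": the same for the moment, N m; "gripper_width": finger opening in m.
Only numpy, scipy, OpenCV 4.12 (cv2) and the standard library are available. Lean on these libraries where they do the work, as an engineer would, in place of code of your own. Each camera call takes 0.05 s, during which the arm holds its last target. There are 200 camera calls.

## Working session

There is one attempt and no reset: what is moved stays moved. The work goes in short steps, Python scripts to look and compute and a tool call to move; the robot and the scene stay as the last step left them, time stands still between calls to the robot, and variables do not carry over. Pictures are saved under pics/ and viewed, about 12 in all and at most 16, crops included, and the job is handed in when it is done.

Besides the shell and the picture viewer there is one more tool, called after "Call:" by a JSON object that holds its "op" and its "data". send_rows: Moves the arm, as the interface text tells. Its arguments: {"type":"object","properties":{"plan":{"type":"array"},"jaw":{"type":"number"},"force":{"type":"number"}},"required":["plan"]}

```bash
ls; mkdir -p pics; python3 - <<'E'
from plant import r
import cv2,numpy as np
print(r.get_state())
for n in ("scene","top"):
    p=r.capture(n); cv2.imwrite(f"pics/{n}0.png",p["color"][:,:,::-1]); print(n,p["mtx"],p["k1"],p["pose"],p["shot"])
    for t in ("carrier","nut1","stone1","steel_bowl","cover_grip","lock_grip","brass_weight"):
        print(t,[(np.round(d["uv"]).tolist(),round(d["score"],2)) for d in r.find_in(p,t)])
E
```

```text
pics
{'time_s': 0.0, 'joints': array([-6.06144802e+01,  2.05918659e+01,  6.33550352e-01, -1.99772432e-02,
       -7.01354434e+01, -1.65053795e+01]), 'qd': array([-0.14492856, -0.01384305, -0.06309952, -0.02159091,  0.04205498,
       -0.05847116]), 'joint_torque': array([-3.05928961e-05, -5.82722640e+01,  2.93055940e+01,  6.99694321e+00,
        6.80347293e-03, -1.70673679e-04]), 'tcp_pos': array([ 0.15032192, -0.65757947,  0.24461655]), 'eef_rot': array([ 95.18049905,  89.90437819, 108.05383577]), 'contact_force': array([ 0.05935668,  0.37325324, -0.11980151]), 'moment': array([-0.04482196,  0.03438991,  0.05694763]), 'gripper_width': 0.08763867024480462}
scene [[585.63763279   0.         322.78237682]
 [  0.         585.63763279 234.3423893 ]
 [  0.           0.           1.        ]] -0.1656238827102157 [[-0.93307717 -0.30770716  0.18623452  0.34583581]
 [-0.35944424  0.81633723 -0.45209884  0.69581462]
 [-0.01291612 -0.48878403 -0.8723092   0.80369086]
 [ 0.          0.          0.          1.        ]] 1
carrier [([298.0, 263.0], 0.56)]
nut1 [([439.0, 291.0], 0.81), ([316.0, 215
[... 441 characters left out ...]
0395638851016563 [[ 0.00572509 -0.98647309  0.1638233   0.34092248]
 [-0.99979507 -0.00882786 -0.01821794  0.32426677]
 [ 0.01941771 -0.16368543 -0.98632146  0.90476619]
 [ 0.          0.          0.          1.        ]] 2
carrier [([298.0, 214.0], 0.91)]
nut1 [([261.0, 351.0], 0.73), ([226.0, 335.0], 0.72), ([285.0, 265.0], 0.7), ([316.0, 249.0], 0.57), ([313.0, 332.0], 0.47), ([340.0, 219.0], 0.46)]
stone1 [([235.0, 214.0], 0.61), ([261.0, 193.0], 0.54), ([285.0, 179.0], 0.4), ([340.0, 218.0], 0.28)]
steel_bowl [([417.0, 194.0], 0.78)]
cover_grip [([292.0, 213.0], 0.93)]
lock_grip [([334.0, 155.0], 0.76), ([314.0, 246.0], 0.6)]
brass_weight [([312.0, 299.0], 0.49), ([418.0, 197.0], 0.19)]
```

View pics/scene0.png

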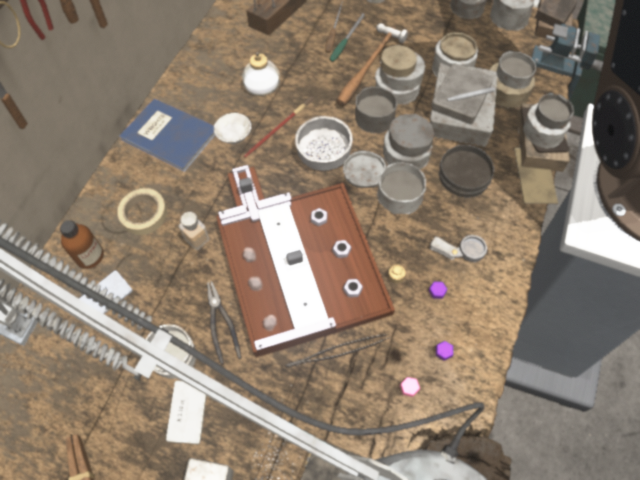

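View pics/top0.png

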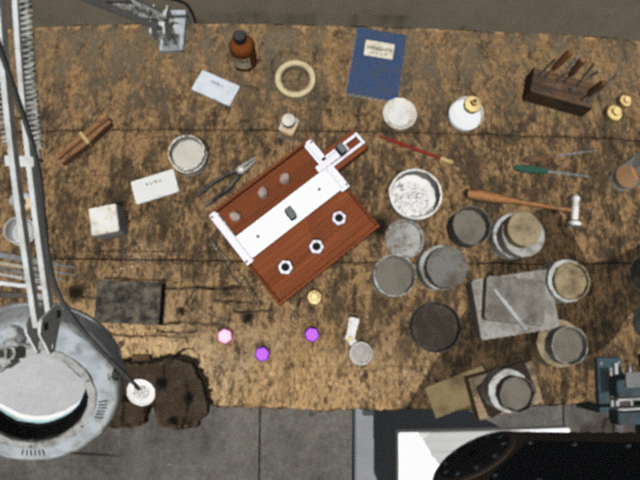

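```bash
cat > h.py <<'E'
import numpy as np,cv2
from scipy.optimize import least_squares
from scipy.spatial.transform import Rotation as R
def proj(p,X):
    X=np.atleast_2d(X); T=np.linalg.inv(p["pose"]); c=X@T[:3,:3].T+T[:3,3]
    s=c[:,:2]/c[:,2:]; s=s*(1+p["k1"]*(s**2).sum(1,keepdims=True)); K=p["mtx"]
    return s*[K[0,0],K[1,1]]+[K[0,2],K[1,2]]
def pix(p,uv,z):
    f=lambda a: (proj(p,[[a[0],a[1],z]])-np.array(uv))[0]
    return least_squares(f,[.5,0]).x
def carrier(c,X):  # c=(x,y,yaw rad); X carrier m -> world
    X=np.atleast_2d(X); a=c[2]; M=np.array([[np.cos(a),-np.sin(a)],[np.sin(a),np.cos(a)]])
    return np.c_[X[:,:2]@M.T+c[:2],X[:,2]]
def inv(c,xy):
    a=c[2]; M=np.array([[np.cos(a),-np.sin(a)],[np.sin(a),np.cos(a)]]); return (np.atleast_2d(xy)[:,:2]-c[:2])@M
E
python3 - <<'E'
import pickle
from h import *
from plant import r
P={n:r.capture(n) for n in("scene","top")}
pickle.dump(P,open("p0.pkl","wb"))
t=cv2.resize(P["top"]["color"][130:310,200:390],None,fx=3,fy=3,interpolation=cv2.INTER_CUBIC)
cv2.imwrite("pics/c_top.png",t[:,:,::-1])
s=cv2.resize(P["scene"]["color"][160:360,205:405],None,fx=3,fy=3,interpolation=cv2.INTER_CUBIC)
cv2.imwrite("pics/c_scene.png",s[:,:,::-1])
E
```

```text
(no output)
```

View pics/c_top.png

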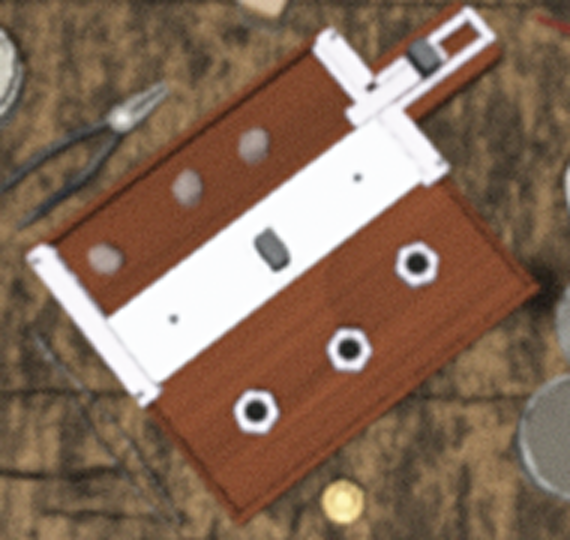

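View pics/c_scene.png

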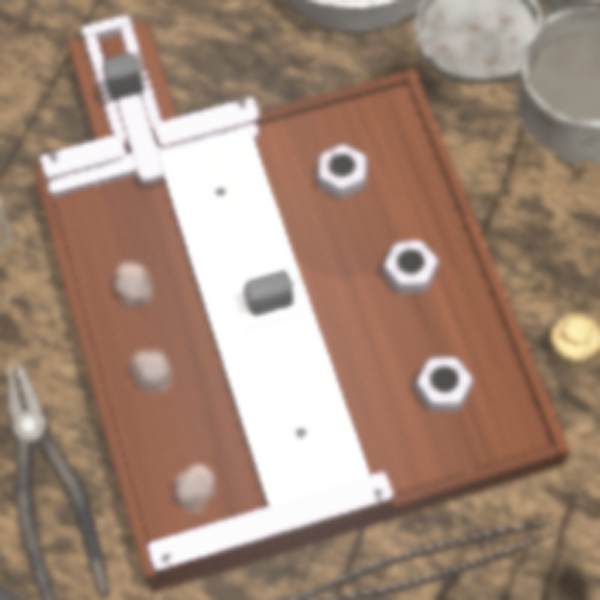

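```bash
python3 - <<'E'
import pickle
from h import *
P=pickle.load(open("p0.pkl","rb"))
tc=lambda a:(np.array(a)/3+[200-.33,130-.33]); sc=lambda a:(np.array(a)/3+[205-.33,160-.33])
obs=[("top",tc([540,289]),[-.09,-.116,.021]),("top",tc([240,524]),[-.09,.116,.021]),
("scene",sc([412,72]),[-.09,-.116,.021]),("scene",sc([566,455]),[-.09,.116,.021]),
("top",tc([271,248]),[.024,0,.051]),("scene",sc([268,284]),[.024,0,.051])]
for n in P:
    res=lambda c:np.concatenate([(proj(P[n],carrier(c,np.array([X])))[0]-u) for m,u,X in obs if m==n])
    s=least_squares(res,[.5,0,0.5]); print(n,s.x,np.degrees(s.x[2]),s.fun.round(1))
res=lambda c:np.concatenate([(proj(P[m],carrier(c,np.array([X])))[0]-u) for m,u,X in obs])
s=least_squares(res,[.5,0,0.5]); c=s.x; print(c,np.degrees(c[2]),s.fun.round(1)); np.save("c.npy",c)
for n,z,top,sce in (("nutR",.029,[416,263],[341,166]),("nutM",.029,[349,349],[410,262]),("nutL",.029,[256,411],[444,380]),("stR",.036,[254,144],[133,280]),("stM",.036,[188,187],[151,368]),("stL",.036,[106,259],[195,486])):
    a=pix(P["top"],tc(top),z);b=pix(P["scene"],sc(sce),z); print(n,(inv(c,a)*1e3).round(1),(inv(c,b)*1e3).round(1),((a+b)/2).round(4))
for n,p in P.items():
    img=p["color"].copy(); img=cv2.resize(img,None,fx=3,fy=3,interpolation=cv2.INTER_CUBIC)
    f=(lambda X:((proj(p,carrier(c,np.array(X)/1e3))+.33)*3).astype(int))
    for poly in ([[-90,-116,21],[-90,116,21]],[[6,-102,27.5],[6,102,27.5],[54,102,27.5],[54,-102,27.5],[6,-102,27.5]],[[120,116,28],[120,-116,28]],[[12,-7,51],[36,-7,51],[36,7,51],[12,7,51],[12,-7,51]],[[51.5,-138,53],[71.5,-138,53],[71.5,-152,53],[51.5,-152,53],[51.5,-138,53]]):
        cv2.polylines(img,[f(poly)],False,(0,255,0),1)
    o=dict(top=(200,130,390,310),scene=(205,160,405,360))[n]
    cv2.imwrite(f"pics/ov_{n}.png",img[o[1]*3:o[3]*3,o[0]*3:o[2]*3,::-1])
    for uv in [dict(top=(417,194),scene=(325,143))[n]]:
        print("bowl",pix(p,uv,.03))
    for z,uv in ((.064,dict(top=(288,118),scene=(189,218))[n]),(.02,dict(top=(314,297),scene=(397,270))[n])): print("vial/weight",pix(p,uv,z))
a=cv2.imread("pics/ov_top.png");b=cv2.imread("pics/ov_scene.png")
h=np.zeros((600,1170,3),np.uint8);h[:540,:570]=a;h[:,570:]=b;cv2.imwrite("pics/ov.png",cv2.resize(h,(800,410),interpolation=cv2.INTER_AREA))
E
```

```text
scene [0.51538459 0.33749958 0.67261827] 38.538188124781406 [ 0.4 -0.5  0.2 -0.1 -0.6  0.5]
top [0.51480006 0.33759061 0.67652093] 38.761794080858344 [ 0.4 -0.7 -0.8  1.   0.4 -0.3]
[0.51514597 0.33754689 0.67426578] 38.63258364786089 [ 0.4 -0.7 -1.   0.7  0.4 -0.5  0.5 -0.2  0.5 -0.6 -0.5  0.6]
nutR [[-32.7 -63.9]] [[-33.9 -66.1]] [0.5297 0.266 ]
nutM [[-48.8  -0. ]] [[-49.9  -2. ]] [0.4772 0.3059]
nutL [[-44.   65.9]] [[-45.2  64.2]] [0.4397 0.3605]
stR [[ 83.7 -31.7]] [[ 84.7 -31.1]] [0.6005 0.3656]
stM [[86.9 15.7]] [[88.1 18. ]] [0.573  0.4053]
stL [[81.9 80.7]] [[83.7 82.7]] [0.5288 0.4531]
bowl [0.57029444 0.13066273]
vial/weight [0.70027964 0.35670554]
vial/weight [0.38814818 0.30741332]
bowl [0.57441648 0.1233053 ]
vial/weight [0.70332043 0.35920622]
vial/weight [0.38713055 0.30987907]
```

View pics/ov_top.png

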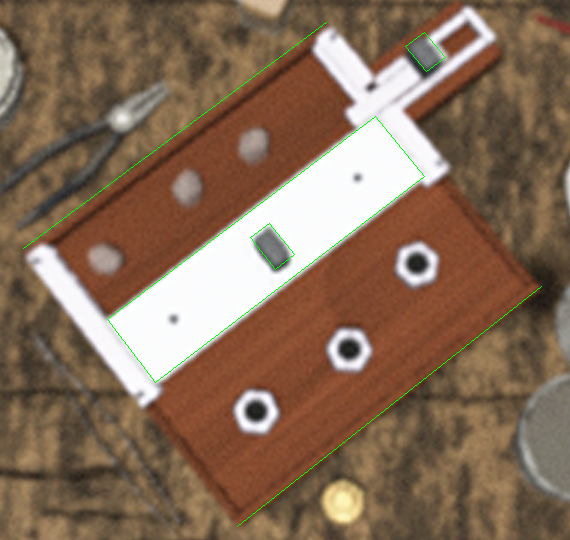

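```bash
cat >> h.py <<'E'
def down(a): 
    c,s=np.cos(a),np.sin(a); return np.array([[0,c,s],[0,s,-c],[-1,0,0]])
def plan(calls,st):
    """calls: list of lists of world waypoints (x,y,z,yaw rad); prints tool-frame rows per call"""
    p=st["tcp_pos"]; Q=R.from_euler("xyz",st["eef_rot"],degrees=True).as_matrix()
    for k,c in enumerate(calls):
        rows=[]
        for w in c:
            rows.append([(Q.T@(np.array(w[:3])-p)/.15).round(3).tolist(),(R.from_matrix(Q.T@down(w[3])).as_rotvec()/(np.pi/4)).round(3).tolist()])
        print(k,rows); p=np.array(c[-1][:3]); Q=down(c[-1][3])
E
python3 - <<'E'
import pickle
from h import *
from plant import r
P=pickle.load(open("p0.pkl","rb"))
tc=lambda a:(np.array(a)/3+[200-.33,130-.33]); sc=lambda a:(np.array(a)/3+[205-.33,160-.33])
obs=[("top",tc([540,289]),0),("top",tc([240,524]),1),("scene",sc([412,72]),0),("scene",sc([566,455]),1),
("top",tc([271,249]),[.024,0,.051]),("scene",sc([268,285]),[.024,0,.051]),("top",tc([108,318]),[.054,.102,.0275]),("top",tc([158,382]),[.006,.102,.0275]),("scene",sc([268,506]),[.054,.102,.0275]),("scene",sc([370,484]),[.006,.102,.0275])]
def res(v):
    o=[]
    for m,u,X in obs:
        if X==0:X=[v[4],-v[3],.021]
        elif X==1:X=[v[4],v[3],.021]
        o.append(proj(P[m],carrier(v[:3],np.array([X])))[0]-u)
    return np.concatenate(o)
s=least_squares(res,[.5,.3,.6,.11,-.09]); c=s.x[:3]; print(s.x,np.degrees(c[2]),s.fun.round(1)); np.save("c.npy",c)
for n,top,sce in (("nutR",[416,263],[341,166]),("nutM",[349,349],[410,262]),("nutL",[256,411],[444,380])):
    print(n,[(inv(c,pix(P[m],q,.029))*1e3).round(1) for m,q in(("top",tc(top)),("scene",sc(sce)))])
p=r.capture("top"); q=r.capture("scene")
for im,nm in((p,"top"),(q,"scene")):
    for d in r.trace(im,"steel_bowl")[:1]:
        v,u=np.nonzero(d["mask"]); 
        (cx,cy),_=cv2.minEnclosingCircle(np.c_[u,v].astype(np.float32)); print("bowl",d["score"],len(u),pix(im,(cx,cy),.025),pix(im,((u.min()+u.max())/2,(v.min()+v.max())/2),.025))
    for d in r.trace(im,"lock_grip")[:1]: print("lock",inv(c,pix(im,d["uv"],.046))*1e3)
    for d in r.trace(im,"cover_grip")[:1]: print("cov",inv(c,pix(im,d["uv"],.043))*1e3)
# heights map
d=p["range_z"]; u,v=np.meshgrid(np.arange(640),np.arange(480)); K=p["mtx"]
s=np.stack([(u-K[0,2])/K[0,0],(v-K[1,2])/K[1,1]],-1); s/=1+p["k1"]*(s**2).sum(-1,keepdims=True)
X=np.dstack([s*d[...,None],d])@p["pose"][:3,:3].T+p["pose"][:3,3]; ok=d>0
for rad in(.06,.09,.12,.15,.2):
    m=ok&(np.hypot(X[...,0]-.572,X[...,1]-.127)<rad); print(rad,X[m][:,2].max())
a=c[2]+np.pi/2
st=r.get_state(); Q=R.from_euler("xyz",st["eef_rot"],degrees=True).as_matrix(); print("tool y ang",np.degrees(np.arctan2(Q[1,1],Q[0,1])),"want",np.degrees(a),np.degrees(a)-180)
print("lock world",carrier(c,[[.0615,-.146,.057],[.0615,-.173,.057]]))
E
```

```text
[ 0.51470825  0.33689292  0.67138529  0.11505691 -0.08891904] 38.46754382561585 [ 0.  -0.4 -0.8  0.1  0.6 -0.  -0.2 -0.6  0.9 -0.7 -0.1 -0.1  0.1  0.6
 -0.4  0.3  0.5  1.4 -0.8 -0.9]
nutR [array([[-31.8, -63.8]]), array([[-32.9, -66. ]])]
nutM [array([[-48.1,   0.1]]), array([[-49.2,  -1.9]])]
nutL [array([[-43.5,  66. ]]), array([[-44.6,  64.3]])]
bowl 0.64 2222 [0.57424058 0.12611096] [0.57473536 0.12683108]
cov [[19.72694194 -0.48056861]]
bowl 0.9 2457 [0.57494119 0.12606341] [0.57372128 0.12888296]
lock [[  60.89404838 -125.08648665]]
cov [[30.6964668  16.70409433]]
0.06 0.036800437350016924
0.09 0.04935048978578371
0.12 0.06425835279325676
0.15 0.0662861037494269
0.2 0.08716198758974736
tool y ang 102.87989288235906 want 128.46754382561585 -51.53245617438415
lock world [[0.65368273 0.26083804 0.057     ]
 [0.67047865 0.2396981  0.057     ]]
```

```bash
cat >> h.py <<'E'
def go(target,n,st):
    """n equal calls to target; each call's final row"""
    p=st["tcp_pos"]; t=np.array(target[:3]); plan([[(*(p+(t-p)*(i+1)/n),target[3])] for i in range(n)],st)
E
python3 - <<'E'
from h import *
from plant import r
c=np.load("c.npy"); a=c[2]+np.pi/2
go((*carrier(c,[[.0615,-.146,.15]])[0],a),7,r.get_state())
E
```

```text
0 [[[0.091, 0.746, 0.662], [-0.569, 0.0, -0.0]]]
1 [[[0.091, 0.387, 0.92], [0.0, 0.0, 0.0]]]
2 [[[0.091, 0.387, 0.92], [0.0, 0.0, 0.0]]]
3 [[[0.091, 0.387, 0.92], [0.0, 0.0, 0.0]]]
4 [[[0.091, 0.387, 0.92], [0.0, 0.0, 0.0]]]
5 [[[0.091, 0.387, 0.92], [0.0, 0.0, 0.0]]]
6 [[[0.091, 0.387, 0.92], [0.0, 0.0, 0.0]]]
```

Call:
{"op": "send_rows", "data": {"plan": [[[0, 0.746, 0.662], [-0.569, 0, 0]], [[0, 0.746, 0.662], [-0.569, 0, 0]], [[0, 0.746, 0.662], [-0.569, 0, 0]], [[0, 0.746, 0.662], [-0.569, 0, 0]], [[0, 0.746, 0.662], [-0.569, 0, 0]]], "jaw": -0.23, "force": 15}}

```text
time_s: 1.8
tcp_pos: [0.2231, -0.5262, 0.2464]
eef_rot: [-94.3, 89.9, -55.7]
contact_force: [-0.7, -1.3, 0.5]
gripper_width: 0.053
```

Call:
{"op": "send_rows", "data": {"plan": [[[0, 0.39, 0.92], [0, 0, 0]], [[0, 0.39, 0.92], [0, 0, 0]], [[0, 0.39, 0.92], [0, 0, 0]], [[0, 0.39, 0.92], [0, 0, 0]], [[0, 0.39, 0.92], [0, 0, 0]]]}}

```text
time_s: 2.3
tcp_pos: [0.2952, -0.3945, 0.2467]
eef_rot: [-92.3, 89.9, -53.6]
contact_force: [-0.2, -0.4, -0.1]
gripper_width: 0.0337
```

Call:
{"op": "send_rows", "data": {"plan": [[[0, 0.39, 0.92], [0, 0, 0]], [[0, 0.39, 0.92], [0, 0, 0]], [[0, 0.39, 0.92], [0, 0, 0]], [[0, 0.39, 0.92], [0, 0, 0]], [[0, 0.39, 0.92], [0, 0, 0]]]}}

```text
time_s: 2.8
tcp_pos: [0.367, -0.263, 0.2466]
eef_rot: [-100.4, 89.9, -61.7]
contact_force: [-0.4, -0.2, 0.5]
gripper_width: 0.0337
```

Call:
{"op": "send_rows", "data": {"plan": [[[0, 0.39, 0.92], [0, 0, 0]], [[0, 0.39, 0.92], [0, 0, 0]], [[0, 0.39, 0.92], [0, 0, 0]], [[0, 0.39, 0.92], [0, 0, 0]], [[0, 0.39, 0.92], [0, 0, 0]]]}}

```text
time_s: 3.3
tcp_pos: [0.4384, -0.1321, 0.246]
eef_rot: [-131.2, 89.9, -92.6]
contact_force: [-0.0, -0.3, -0.5]
gripper_width: 0.0338
```

Call:
{"op": "send_rows", "data": {"plan": [[[0, 0.39, 0.92], [0, 0, 0]], [[0, 0.39, 0.92], [0, 0, 0]], [[0, 0.39, 0.92], [0, 0, 0]], [[0, 0.39, 0.92], [0, 0, 0]], [[0, 0.39, 0.92], [0, 0, 0]]]}}

```text
time_s: 3.8
tcp_pos: [0.5098, -0.0019, 0.245]
eef_rot: [-157.5, 89.8, -119.0]
contact_force: [-0.7, 0.5, 0.3]
gripper_width: 0.0337
```

```bash
python3 - <<'E'
from h import *
from plant import r
c=np.load("c.npy"); a=c[2]+np.pi/2
L=lambda y,z:(*carrier(c,[[.0615,y,z]])[0],a)
st=r.get_state()
m=(st["tcp_pos"]+np.array(L(-.146,.12)[:3]))/2
plan([[(m[0],m[1],.2,a)],[L(-.146,.12)],[L(-.146,.057)]],st)
E
```

```text
0 [[[0.296, 0.387, 0.922], [0.002, -0.004, 0.002]]]
1 [[[0.533, 0.387, 0.92], [0.0, 0.0, 0.0]]]
2 [[[0.42, 0.0, 0.0], [0.0, 0.0, 0.0]]]
```

Call:
{"op": "send_rows", "data": {"plan": [[[0.296, 0.387, 0.922], [0, 0, 0]], [[0.296, 0.387, 0.922], [0, 0, 0]], [[0.296, 0.387, 0.922], [0, 0, 0]], [[0.296, 0.387, 0.922], [0, 0, 0]], [[0.296, 0.387, 0.922], [0, 0, 0]]]}}

```text
time_s: 4.3
tcp_pos: [0.5818, 0.1278, 0.1987]
eef_rot: [-170.5, 89.6, -132.1]
contact_force: [-0.1, -0.7, -0.4]
gripper_width: 0.0336
```

Call:
{"op": "send_rows", "data": {"plan": [[[0.533, 0.387, 0.92], [0, 0, 0]], [[0.533, 0.387, 0.92], [0, 0, 0]], [[0.533, 0.387, 0.92], [0, 0, 0]], [[0.533, 0.387, 0.92], [0, 0, 0]], [[0.533, 0.387, 0.92], [0, 0, 0]]]}}

```text
time_s: 4.8
tcp_pos: [0.6537, 0.2574, 0.116]
eef_rot: [-174.6, 89.5, -136.2]
contact_force: [-0.3, -0.2, -0.1]
gripper_width: 0.0338
```

```bash
python3 - <<'E'
from h import *
from plant import r
c=np.load("c.npy"); a=c[2]+np.pi/2
st=r.get_state(); print(inv(c,st["tcp_pos"])*1e3)
plan([[(*carrier(c,[[.0615,-.146,.057]])[0],a)]],st)
for n in("top","scene"):
    p=r.capture(n); cv2.imwrite(f"pics/l_{n}.png",cv2.resize(p["color"][100:260,200:420] if n=="top" else p["color"][120:280,180:400],None,fx=3,fy=3)[:,:,::-1])
E
```

```text
[[  59.36923844 -148.66121952]]
0 [[[0.393, 0.018, 0.018], [-0.002, -0.011, 0.001]]]
```

View pics/l_scene.png

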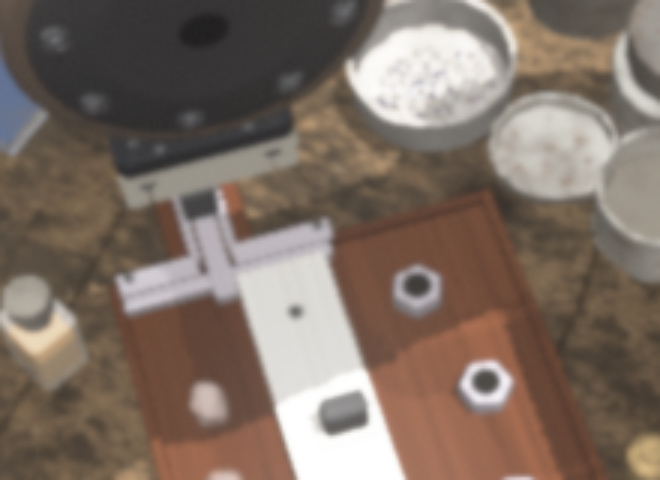

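Call:
{"op": "send_rows", "data": {"plan": [[[0.13, 0.018, 0.018], [0, -0.011, 0]], [[0.26, 0.018, 0.018], [0, -0.011, 0]], [[0.393, 0.018, 0.018], [0, -0.011, 0]], [[0.393, 0.018, 0.018], [0, -0.011, 0]], [[0.393, 0.018, 0.018], [0, -0.011, 0]]]}}

```text
time_s: 5.4
tcp_pos: [0.6542, 0.2587, 0.0614]
eef_rot: [-25.1, 89.8, 13.2]
contact_force: [0.9, 0.3, -0.0]
gripper_width: 0.0339
```

Call:
{"op": "send_rows", "data": {"plan": [[[0, 0, 0], [0, 0, 0]], [[0, 0, 0], [0, 0, 0]], [[0, 0, 0], [0, 0, 0]], [[0, 0, 0], [0, 0, 0]], [[0, 0, 0], [0, 0, 0]]], "jaw": -1}}

```text
time_s: 5.9
tcp_pos: [0.6547, 0.2592, 0.0626]
eef_rot: [-22.1, 89.7, 16.3]
contact_force: [-1.8, 0.3, 6.0]
gripper_width: 0.0137
```

Call:
{"op": "send_rows", "data": {"plan": [[[0, -0.04, 0], [0, 0, 0]], [[0, -0.09, 0], [0, 0, 0]], [[0, -0.14, 0], [0, 0, 0]], [[0, -0.17, 0], [0, 0, 0]], [[0, -0.17, 0], [0, 0, 0]]]}}

```text
time_s: 6.4
tcp_pos: [0.6694, 0.2409, 0.0627]
eef_rot: [12.6, 89.7, 50.9]
contact_force: [-9.8, 11.4, 5.7]
gripper_width: 0.0139
```

```bash
python3 - <<'E'
from h import *
from plant import r
c=np.load("c.npy")
st=r.get_state(); print(inv(c,st["tcp_pos"])*1e3,st["gripper_width"],st["contact_force"])
E
```

```text
[[  61.43380397 -171.39734001]] 0.01393393275576106 [-9.77800291 11.39913845  5.66494451]
```

Call:
{"op": "send_rows", "data": {"plan": [[[0, -0.02, 0], [0, 0, 0]], [[0, -0.04, 0], [0, 0, 0]], [[0, -0.04, 0], [0, 0, 0]], [[0, -0.04, 0], [0, 0, 0]], [[0, -0.04, 0], [0, 0, 0]]], "force": 30}}

```text
time_s: 6.9
tcp_pos: [0.6697, 0.2406, 0.0627]
eef_rot: [53.6, 89.5, 92.0]
contact_force: [-20.5, 21.1, 9.4]
gripper_width: 0.0133
```

```bash
python3 - <<'E'
from h import *
from plant import r
c=np.load("c.npy")
st=r.get_state(); print(inv(c,st["tcp_pos"])*1e3,st["gripper_width"],st["contact_force"])
E
```

```text
[[  61.45413917 -171.84938165]] 0.013340225383793288 [-20.45215132  21.06754621   9.38015372]
```

```bash
python3 - <<'E'
from h import *
from plant import r
c=np.load("c.npy"); a=c[2]+np.pi/2
st=r.get_state(); p=st["tcp_pos"]
s=np.array([.6005,.3656])-.002*np.array([np.cos(a),np.sin(a)])
plan([[(p[0],p[1],.12,a)],[(*s,.11,a)],[(*s,.037,a)]],st)
E
```

```text
0 [[[-0.382, 0.003, 0.002], [-0.003, 0.007, -0.009]]]
1 [[[0.067, 0.926, 0.157], [0.0, 0.0, 0.0]]]
2 [[[0.487, 0.0, 0.0], [0.0, 0.0, 0.0]]]
```

Call:
{"op": "send_rows", "data": {"plan": [[[0, 0, 0], [0, 0, 0]], [[0, 0, 0], [0, 0, 0]], [[-0.12, 0, 0], [0, 0, 0]], [[-0.382, 0, 0], [0, 0.007, -0.009]], [[-0.382, 0, 0], [0, 0.007, -0.009]]], "jaw": -0.23, "force": 15}}

```text
time_s: 7.4
tcp_pos: [0.6733, 0.2401, 0.1255]
eef_rot: [-23.3, 89.6, 15.1]
contact_force: [0.1, 0.7, 1.6]
gripper_width: 0.034
```

Call:
{"op": "send_rows", "data": {"plan": [[[0.067, 0.926, 0.157], [0, 0, 0]], [[0.067, 0.926, 0.157], [0, 0, 0]], [[0.067, 0.926, 0.157], [0, 0, 0]], [[0.067, 0.926, 0.157], [0, 0, 0]], [[0.067, 0.926, 0.157], [0, 0, 0]]]}}

```text
time_s: 7.9
tcp_pos: [0.6058, 0.3638, 0.115]
eef_rot: [-27.7, 89.5, 10.7]
contact_force: [-0.2, -0.5, -0.0]
gripper_width: 0.034
```

```bash
python3 - <<'E'
from h import *
from plant import r
c=np.load("c.npy"); a=c[2]+np.pi/2
st=r.get_state(); p=st["tcp_pos"]; print(p,st["gripper_width"])
s=np.array([.6005,.3656])-.002*np.array([np.cos(a),np.sin(a)])
plan([[(*s,.037,a)]],st)
p=r.capture("scene"); t=r.find_in(p,"lock_grip"); print([(d["uv"],d["score"]) for d in t])
cv2.imwrite("pics/s1.png",cv2.resize(p["color"][140:370,180:410],None,fx=2.6,fy=2.6)[:,:,::-1])
E
```

```text
[0.60576681 0.36380477 0.11498768] 0.03404591998457619
0 [[[0.52, 0.02, -0.024], [-0.001, 0.009, 0.005]]]
[]
```

View pics/s1.png

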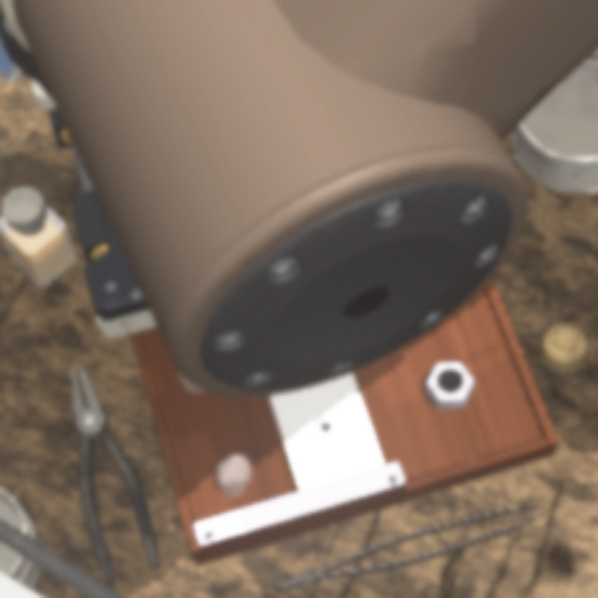

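Call:
{"op": "send_rows", "data": {"plan": [[[0.2, 0.02, -0.024], [0, 0.009, 0.005]], [[0.4, 0.02, -0.024], [0, 0.009, 0.005]], [[0.52, 0.02, -0.024], [0, 0.009, 0.005]], [[0.52, 0.02, -0.024], [0, 0.009, 0.005]], [[0.52, 0.02, -0.024], [0, 0.009, 0.005]]]}}

```text
time_s: 8.5
tcp_pos: [0.6032, 0.3611, 0.0369]
eef_rot: [163.0, 90.0, -158.8]
contact_force: [-0.4, 0.1, -0.0]
gripper_width: 0.0336
```

Call:
{"op": "send_rows", "data": {"plan": [[[0, 0, 0], [0, 0, 0]], [[0, 0, 0], [0, 0, 0]], [[0, 0, 0], [0, 0, 0]], [[0, 0, 0], [0, 0, 0]], [[0, 0, 0], [0, 0, 0]]], "jaw": -1}}

```text
time_s: 9.0
tcp_pos: [0.6033, 0.3612, 0.037]
eef_rot: [155.6, 90.0, -166.2]
contact_force: [0.4, -0.6, -0.2]
gripper_width: 0.0185
```

```bash
python3 - <<'E'
from h import *
from plant import r
c=np.load("c.npy"); a=c[2]+np.pi/2
st=r.get_state(); p=st["tcp_pos"]; print(p,st["gripper_width"],inv(c,p))
b=(.5745,.1265); m=((p[0]+b[0])/2,(p[1]+b[1])/2)
b1=np.array(b)+.015*np.array([np.cos(a),np.sin(a)])
plan([[(p[0],p[1],.12,a)],[(*m,.12,a)],[(*b1,.11,a)],[(*b1,.052,a)]],st)
E
```

```text
[0.60329093 0.36115641 0.03697182] 0.01845421133855926 [[ 0.08445038 -0.03610737]]
0 [[[-0.554, 0.0, -0.0], [-0.006, -0.0, -0.0]]]
1 [[[0.0, -0.553, -0.562], [0.0, 0.0, 0.0]]]
2 [[[0.067, -0.453, -0.562], [0.0, 0.0, 0.0]]]
3 [[[0.387, 0.0, 0.0], [0.0, 0.0, 0.0]]]
```

Call:
{"op": "send_rows", "data": {"plan": [[[-0.1, 0, 0], [0, 0, 0]], [[-0.3, 0, 0], [0, 0, 0]], [[-0.554, 0, 0], [0, 0, 0]], [[-0.554, 0, 0], [0, 0, 0]], [[-0.554, 0, 0], [0, 0, 0]]]}}

```text
time_s: 9.5
tcp_pos: [0.6039, 0.3619, 0.1227]
eef_rot: [9.8, 89.8, 48.0]
contact_force: [0.2, 0.2, -0.8]
gripper_width: 0.0185
```

Call:
{"op": "send_rows", "data": {"plan": [[[0, -0.25, -0.25], [0, 0, 0]], [[0, -0.553, -0.562], [0, 0, 0]], [[0, -0.553, -0.562], [0, 0, 0]], [[0, -0.553, -0.562], [0, 0, 0]], [[0, -0.553, -0.562], [0, 0, 0]]]}}

```text
time_s: 10.0
tcp_pos: [0.5891, 0.2445, 0.1224]
eef_rot: [9.7, 89.8, 47.8]
contact_force: [-0.1, 0.9, -0.1]
gripper_width: 0.0186
```

Call:
{"op": "send_rows", "data": {"plan": [[[0, -0.25, -0.25], [0, 0, 0]], [[0.067, -0.52, -0.562], [0, 0, 0]], [[0.067, -0.52, -0.562], [0, 0, 0]], [[0.067, -0.52, -0.562], [0, 0, 0]], [[0.067, -0.52, -0.562], [0, 0, 0]]]}}

```text
time_s: 10.5
tcp_pos: [0.5717, 0.1321, 0.112]
eef_rot: [5.3, 89.8, 43.5]
contact_force: [0.8, -0.1, 0.1]
gripper_width: 0.0187
```

```bash
python3 - <<'E'
from h import *
from plant import r
c=np.load("c.npy"); a=c[2]+np.pi/2
st=r.get_state(); p=st["tcp_pos"]; print(p,st["gripper_width"],inv(c,p))
b=(.5745,.1265); u=np.array([np.cos(a),np.sin(a)])
b1=np.array(b)+.006*u; 
plan([[(*b1,.053,a)],[(*b1,.12,a)]],st)
sM=np.array([.573,.4053]); m=(b1+sM)/2
plan([[(*b1,.12,a)],[(*m,.12,a)],[(*sM,.11,a)]],dict(tcp_pos=np.array([*b1,.12]),eef_rot=R.from_matrix(down(a)).as_euler("xyz",degrees=True)))
E
```

```text
[0.57170273 0.13210845 0.11204546] 0.01869575687380599 [[-0.08276608 -0.1957928 ]]
0 [[[0.394, -0.001, -0.01], [-0.006, 0.005, -0.0]]]
1 [[[-0.447, 0.0, 0.0], [0.0, 0.0, 0.0]]]
0 [[[0.0, 0.0, 0.0], [0.0, 0.0, 0.0]]]
1 [[[0.0, 0.711, 0.574], [0.0, 0.0, 0.0]]]
2 [[[0.067, 0.711, 0.574], [0.0, 0.0, 0.0]]]<sys>:0: UserWarning: Gimbal lock detected. Setting third angle to zero since it is not possible to uniquely determine all angles.
```

Call:
{"op": "send_rows", "data": {"plan": [[[0.2, 0, -0.01], [0, 0, 0]], [[0.394, 0, -0.01], [0, 0.005, 0]], [[0.394, 0, -0.01], [0, 0.005, 0]], [[0.394, 0, -0.01], [0, 0.005, 0]], [[0.394, 0, -0.01], [0, 0.005, 0]]]}}

```text
time_s: 11.0
tcp_pos: [0.5719, 0.1326, 0.0543]
eef_rot: [-7.1, 89.9, 31.1]
contact_force: [0.4, -0.3, -0.4]
gripper_width: 0.0187
```

Call:
{"op": "send_rows", "data": {"plan": [[[0, 0, 0], [0, 0, 0]], [[0, 0, 0], [0, 0, 0]], [[0, 0, 0], [0, 0, 0]], [[-0.15, 0, 0], [0, 0, 0]], [[-0.447, 0, 0], [0, 0, 0]]], "jaw": -0.3}}

```text
time_s: 11.5
tcp_pos: [0.5696, 0.1314, 0.1192]
eef_rot: [165.0, 89.7, -156.8]
contact_force: [0.6, 0.1, 0.0]
gripper_width: 0.0307
```

Call:
{"op": "send_rows", "data": {"plan": [[[0, 0.35, 0.29], [0, 0, 0]], [[0, 0.711, 0.574], [0, 0, 0]], [[0, 0.711, 0.574], [0, 0, 0]], [[0, 0.711, 0.574], [0, 0, 0]], [[0, 0.711, 0.574], [0, 0, 0]]], "jaw": -0.23}}

```text
time_s: 12.0
tcp_pos: [0.5709, 0.2692, 0.1188]
eef_rot: [165.3, 89.7, -156.4]
contact_force: [-0.4, -1.1, 0.2]
gripper_width: 0.0336
```

Call:
{"op": "send_rows", "data": {"plan": [[[0, 0.35, 0.29], [0, 0, 0]], [[0, 0.711, 0.574], [0, 0, 0]], [[0, 0.711, 0.574], [0, 0, 0]], [[0, 0.711, 0.574], [0, 0, 0]], [[0, 0.711, 0.574], [0, 0, 0]]]}}

```text
time_s: 12.5
tcp_pos: [0.5722, 0.4058, 0.1181]
eef_rot: [168.6, 89.7, -153.1]
contact_force: [-1.1, -0.7, -0.6]
gripper_width: 0.0336
```

```bash
python3 - <<'E'
from h import *
from plant import r
c=np.load("c.npy"); a=c[2]+np.pi/2
st=r.get_state(); p=st["tcp_pos"]; print(p,st["gripper_width"],inv(c,p))
plan([[(.573,.4053,.037,a)]],st)
E
```

```text
[0.57217202 0.40577428 0.11810489] 0.033614199064295074 [[0.08784099 0.01818484]]
0 [[[0.541, -0.007, 0.005], [-0.004, -0.007, -0.001]]]
```

Call:
{"op": "send_rows", "data": {"plan": [[[0.2, -0.007, 0.005], [0, -0.007, 0]], [[0.4, -0.007, 0.005], [0, -0.007, 0]], [[0.541, -0.007, 0.005], [0, -0.007, 0]], [[0.541, -0.007, 0.005], [0, -0.007, 0]], [[0.541, -0.007, 0.005], [0, -0.007, 0]]]}}

```text
time_s: 13.0
tcp_pos: [0.5733, 0.4033, 0.0372]
eef_rot: [124.6, 89.9, 162.8]
contact_force: [-0.3, -0.0, 0.0]
gripper_width: 0.034
```

Call:
{"op": "send_rows", "data": {"plan": [[[0, 0, 0], [0, 0, 0]], [[0, 0, 0], [0, 0, 0]], [[0, 0, 0], [0, 0, 0]], [[0, 0, 0], [0, 0, 0]], [[0, 0, 0], [0, 0, 0]]], "jaw": -1}}

```text
time_s: 13.5
tcp_pos: [0.5735, 0.403, 0.0375]
eef_rot: [137.2, 89.9, 175.4]
contact_force: [1.0, -2.9, 2.8]
gripper_width: 0.0177
```

Call:
{"op": "send_rows", "data": {"plan": [[[-0.1, 0, 0], [0, 0, 0]], [[-0.3, 0, 0], [0, 0, 0]], [[-0.55, 0, 0], [0, 0, 0]], [[-0.55, 0, 0], [0, 0, 0]], [[-0.55, 0, 0], [0, 0, 0]]]}}

```text
time_s: 14.0
tcp_pos: [0.574, 0.4039, 0.1224]
eef_rot: [29.9, 89.8, 68.1]
contact_force: [0.2, 0.4, -0.1]
gripper_width: 0.0175
```

Call:
{"op": "send_rows", "data": {"plan": [[[0, -0.35, -0.28], [0, 0, 0]], [[0, -0.75, -0.575], [0, 0, 0]], [[0, -0.75, -0.575], [0, 0, 0]], [[0, -0.75, -0.575], [0, 0, 0]], [[0, -0.75, -0.575], [0, 0, 0]]]}}

```text
time_s: 14.5
tcp_pos: [0.5757, 0.2611, 0.1218]
eef_rot: [38.0, 89.8, 76.1]
contact_force: [-0.1, 1.0, 0.8]
gripper_width: 0.0176
```

Call:
{"op": "send_rows", "data": {"plan": [[[0, -0.35, -0.28], [0, 0, 0]], [[0, -0.75, -0.575], [0, 0, 0]], [[0, -0.75, -0.575], [0, 0, 0]], [[0, -0.75, -0.575], [0, 0, 0]], [[0, -0.75, -0.575], [0, 0, 0]]]}}

```text
time_s: 15.0
tcp_pos: [0.5776, 0.1194, 0.1212]
eef_rot: [40.4, 89.8, 78.5]
contact_force: [0.6, 0.5, -0.4]
gripper_width: 0.0177
```

```bash
python3 - <<'E'
from h import *
from plant import r
c=np.load("c.npy"); a=c[2]+np.pi/2
st=r.get_state(); p=st["tcp_pos"]; print(p,st["gripper_width"],inv(c,p))
b=np.array((.5745,.1265)); u=np.array([np.cos(a),np.sin(a)]); b2=b-.006*u; sL=np.array([.5288,.4531]); m=b2+(sL-b2)/2
plan([[(*b2,.053,a)],[(*b2,.12,a)],[(*m,.12,a)],[(*sL,.12,a)]],st)
E
```

```text
[0.5776032  0.11939506 0.12123822] 0.01773820616473493 [[-0.08605489 -0.2094174 ]]
0 [[[0.455, 0.009, 0.012], [-0.009, 0.003, -0.002]]]
1 [[[-0.447, 0.0, 0.0], [0.0, 0.0, 0.0]]]
2 [[[0.0, 0.967, 0.558], [0.0, 0.0, 0.0]]]
3 [[[0.0, 0.967, 0.558], [0.0, 0.0, 0.0]]]
```

Call:
{"op": "send_rows", "data": {"plan": [[[0.2, 0.009, 0.012], [-0.009, 0, 0]], [[0.455, 0.009, 0.012], [-0.009, 0, 0]], [[0.455, 0.009, 0.012], [-0.009, 0, 0]], [[0.455, 0.009, 0.012], [-0.009, 0, 0]], [[0.455, 0.009, 0.012], [-0.009, 0, 0]]]}}

```text
time_s: 15.5
tcp_pos: [0.5793, 0.123, 0.0545]
eef_rot: [15.6, 89.8, 54.2]
contact_force: [-0.1, -0.0, 0.1]
gripper_width: 0.0182
```

Call:
{"op": "send_rows", "data": {"plan": [[[0, 0, 0], [0, 0, 0]], [[0, 0, 0], [0, 0, 0]], [[0, 0, 0], [0, 0, 0]], [[-0.15, 0, 0], [0, 0, 0]], [[-0.447, 0, 0], [0, 0, 0]]], "jaw": -0.3}}

```text
time_s: 16.0
tcp_pos: [0.577, 0.1218, 0.1194]
eef_rot: [132.1, 89.8, 170.6]
contact_force: [1.4, 0.7, 0.3]
gripper_width: 0.0303
```

```bash
python3 - <<'E'
from h import *
from plant import r
c=np.load("c.npy"); a=c[2]+np.pi/2
st=r.get_state(); p=st["tcp_pos"]; print(p,st["gripper_width"],st["joints"])
b2=p[:2]; sL=np.array([.5288,.4531])
P=lambda f,z,d:(*(b2+(sL-b2)*f),z,a-np.radians(d))
plan([[P(.33,.13,30)],[P(.66,.13,60)],[P(1,.13,90)]],st)
p=r.capture("top"); cv2.imwrite("pics/t2.png",cv2.resize(p["color"][130:310,200:460],None,fx=3,fy=3)[:,:,::-1])
E
```

```text
[0.57696689 0.12175794 0.11943853] 0.030259193018980838 [ 30.80911751  19.05422719 -19.43048278  -0.17568523 -51.67849678
 -82.17517419]
0 [[[-0.07, 0.636, 0.371], [0.668, -0.004, -0.003]]]
1 [[[0.0, 0.737, 0.003], [0.667, 0.0, 0.0]]]
2 [[[0.0, 0.659, -0.377], [0.667, 0.0, 0.0]]]
```

View pics/t2.png

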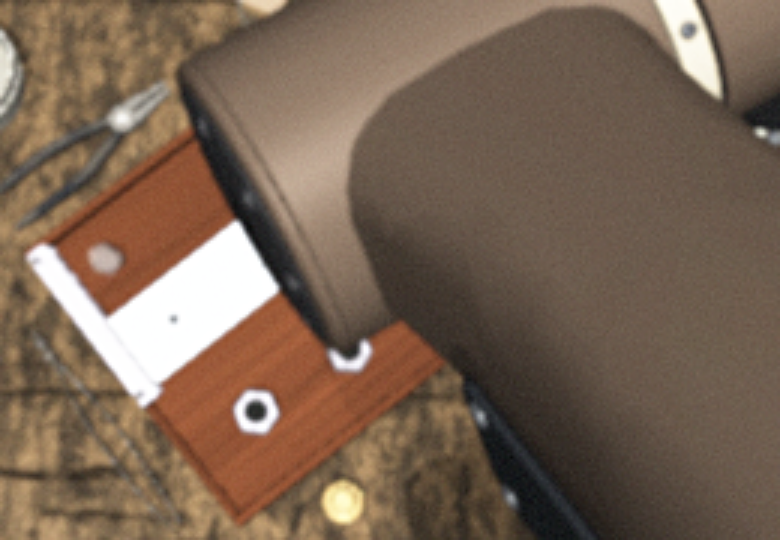

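Call:
{"op": "send_rows", "data": {"plan": [[[-0.07, 0.13, 0.07], [0.13, 0, 0]], [[-0.07, 0.25, 0.15], [0.27, 0, 0]], [[-0.07, 0.38, 0.22], [0.4, 0, 0]], [[-0.07, 0.5, 0.3], [0.53, 0, 0]], [[-0.07, 0.636, 0.371], [0.668, 0, 0]]], "jaw": -0.23}}

```text
time_s: 16.55
tcp_pos: [0.5657, 0.2334, 0.1409]
eef_rot: [20.6, 89.3, 29.0]
contact_force: [0.2, 0.1, 0.3]
gripper_width: 0.0337
```

Call:
{"op": "send_rows", "data": {"plan": [[[0, 0.15, 0], [0.13, 0, 0]], [[0, 0.3, 0], [0.27, 0, 0]], [[0, 0.45, 0], [0.4, 0, 0]], [[0, 0.6, 0], [0.53, 0, 0]], [[0, 0.737, 0], [0.667, 0, 0]]]}}

```text
time_s: 17.05
tcp_pos: [0.5496, 0.3437, 0.1417]
eef_rot: [52.0, 89.3, 30.1]
contact_force: [0.2, -1.3, -0.5]
gripper_width: 0.0341
```

Call:
{"op": "send_rows", "data": {"plan": [[[0, 0.13, -0.07], [0.13, 0, 0]], [[0, 0.26, -0.15], [0.27, 0, 0]], [[0, 0.4, -0.22], [0.4, 0, 0]], [[0, 0.53, -0.3], [0.53, 0, 0]], [[0, 0.659, -0.377], [0.667, 0, 0]]]}}

```text
time_s: 17.55
tcp_pos: [0.5765, 0.4023, 0.1282]
eef_rot: [163.9, 81.8, 122.1]
contact_force: [0.8, -1.0, -0.2]
gripper_width: 0.0338
```

```bash
python3 - <<'E'
from h import *
from plant import r
c=np.load("c.npy"); a=c[2]
st=r.get_state(); p=st["tcp_pos"]; print(p,st["gripper_width"],st["joints"])
plan([[(.5288,.4531,.05,a)]],st)
E
```

```text
[0.57647768 0.40225069 0.12820984] 0.03375567084015306 [  46.35198131   28.0023123    -0.23656662   -9.21747161  -60.04971108
 -173.60136875]
0 [[[0.581, 0.019, -0.387], [0.217, -0.18, -0.036]]]
```

```bash
python3 - <<'E'
from h import *
from plant import r
c=np.load("c.npy"); a=c[2]
st=r.get_state()
Y=lambda d:a+np.radians(d)
plan([[(.56,.41,.14,Y(45))],[(.545,.43,.14,Y(87))],[(.5288,.4531,.14,Y(129))],[(.5288,.4531,.14,Y(155))],[(.5288,.4531,.13,Y(180))]],st)
E
```

```text
0 [[[-0.063, -0.032, -0.126], [-0.781, -0.155, -0.103]]]
1 [[[0.0, 0.121, -0.115], [-0.933, 0.0, 0.0]]]
2 [[[0.0, 0.188, 0.001], [-0.933, 0.0, 0.0]]]
3 [[[0.0, 0.0, 0.0], [-0.578, 0.0, 0.0]]]
4 [[[0.067, 0.0, 0.0], [-0.556, 0.0, 0.0]]]
```

Call:
{"op": "send_rows", "data": {"plan": [[[-0.02, -0.01, -0.03], [-0.16, -0.03, -0.02]], [[-0.03, -0.01, -0.06], [-0.32, -0.06, -0.04]], [[-0.05, -0.02, -0.09], [-0.48, -0.1, -0.06]], [[-0.063, -0.032, -0.126], [-0.64, -0.13, -0.08]], [[-0.063, -0.032, -0.126], [-0.781, -0.155, -0.103]]]}}

```text
time_s: 18.05
tcp_pos: [0.5598, 0.4104, 0.1409]
eef_rot: [10.9, 89.9, 4.7]
contact_force: [0.3, -0.4, -0.3]
gripper_width: 0.0341
```

Call:
{"op": "send_rows", "data": {"plan": [[[0, 0.02, -0.02], [-0.18, 0, 0]], [[0, 0.04, -0.04], [-0.36, 0, 0]], [[0, 0.06, -0.06], [-0.55, 0, 0]], [[0, 0.09, -0.09], [-0.74, 0, 0]], [[0, 0.121, -0.115], [-0.933, 0, 0]]]}}

```text
time_s: 18.55
tcp_pos: [0.5445, 0.4304, 0.1412]
eef_rot: [-18.1, 89.9, 17.9]
contact_force: [-0.0, -0.5, 0.5]
gripper_width: 0.0338
```

```bash
python3 - <<'E'
from h import *
from plant import r
c=np.load("c.npy"); a=c[2]
st=r.get_state(); print(st["tcp_pos"],st["joints"])
Y=lambda d:a+np.radians(d)
plan([[(.54,.44,.14,Y(125))],[(.5288,.4531,.13,Y(155))],[(.5288,.4531,.13,Y(180))]],st)
E
```

```text
[0.54452092 0.43039562 0.14124598] [ 5.44101204e+01  2.64392859e+01 -4.37346686e+00  9.77160301e-02
 -5.90741864e+01 -1.08450940e+02]
0 [[[0.008, 0.07, 0.013], [-0.832, 0.003, 0.002]]]
1 [[[0.067, 0.096, 0.062], [-0.667, 0.0, 0.0]]]
2 [[[0.0, 0.0, 0.0], [-0.556, 0.0, 0.0]]]
```

Call:
{"op": "send_rows", "data": {"plan": [[[0, 0.02, 0], [-0.17, 0, 0]], [[0, 0.04, 0], [-0.34, 0, 0]], [[0, 0.06, 0.01], [-0.5, 0, 0]], [[0.008, 0.07, 0.013], [-0.67, 0, 0]], [[0.008, 0.07, 0.013], [-0.832, 0, 0]]]}}

```text
time_s: 19.05
tcp_pos: [0.5399, 0.4401, 0.1402]
eef_rot: [-50.7, 89.8, 23.0]
contact_force: [-0.5, -0.2, -0.4]
gripper_width: 0.0337
```

Call:
{"op": "send_rows", "data": {"plan": [[[0.02, 0.03, 0.02], [-0.17, 0, 0]], [[0.04, 0.05, 0.04], [-0.34, 0, 0]], [[0.067, 0.096, 0.062], [-0.5, 0, 0]], [[0.067, 0.096, 0.062], [-0.667, 0, 0]], [[0.067, 0.096, 0.062], [-0.667, 0, 0]]]}}

```text
time_s: 19.55
tcp_pos: [0.5286, 0.4532, 0.1303]
eef_rot: [-77.6, 89.8, 26.3]
contact_force: [-0.5, -0.1, -0.1]
gripper_width: 0.034
```

Call:
{"op": "send_rows", "data": {"plan": [[[0, 0, 0], [-0.16, 0, 0]], [[0, 0, 0], [-0.32, 0, 0]], [[0, 0, 0], [-0.48, 0, 0]], [[0, 0, 0], [-0.556, 0, 0]], [[0, 0, 0], [-0.556, 0, 0]]]}}

```text
time_s: 20.05
tcp_pos: [0.5289, 0.4531, 0.1307]
eef_rot: [-97.8, 89.8, 30.9]
contact_force: [0.2, -0.0, 0.1]
gripper_width: 0.034
```

```bash
python3 - <<'E'
from h import *
from plant import r
c=np.load("c.npy"); a=c[2]
st=r.get_state(); print(st["tcp_pos"],st["joints"])
plan([[(.5288,.4531,.052,a+np.pi)]],st)
E
```

```text
[0.52886277 0.45313195 0.13065793] [ 56.62347343  27.12848242  -4.74701332   0.10433428 -57.94074193
 -17.93568803]
0 [[[0.524, 0.002, 0.0], [0.006, -0.001, 0.004]]]
```

Call:
{"op": "send_rows", "data": {"plan": [[[0.2, 0, 0], [0, 0, 0]], [[0.4, 0, 0], [0, 0, 0]], [[0.535, 0, 0], [0, 0, 0]], [[0.535, 0, 0], [0, 0, 0]], [[0.535, 0, 0], [0, 0, 0]]]}}

```text
time_s: 20.55
tcp_pos: [0.5294, 0.4534, 0.0509]
eef_rot: [-102.8, 89.8, 25.8]
contact_force: [1.1, 0.1, 0.2]
gripper_width: 0.034
```

Call:
{"op": "send_rows", "data": {"plan": [[[0, 0, 0], [0, 0, 0]], [[0, 0, 0], [0, 0, 0]], [[0, 0, 0], [0, 0, 0]], [[0, 0, 0], [0, 0, 0]], [[0, 0, 0], [0, 0, 0]]], "jaw": -1, "force": 8}}

```text
time_s: 21.05
tcp_pos: [0.5297, 0.4537, 0.0517]
eef_rot: [-97.5, 89.7, 31.1]
contact_force: [-0.7, 0.5, 3.3]
gripper_width: 0.0121
```

Call:
{"op": "send_rows", "data": {"plan": [[[0, 0, -0.06], [0, 0, 0]], [[0, 0, -0.13], [0, 0, 0]], [[0, 0, -0.2], [0, 0, 0]], [[0, 0, -0.267], [0, 0, 0]], [[0, 0, -0.267], [0, 0, 0]]]}}

```text
time_s: 21.55
tcp_pos: [0.5551, 0.421, 0.0512]
eef_rot: [-102.2, 89.8, 26.3]
contact_force: [-0.3, -0.3, 0.9]
gripper_width: 0.0003
```

Call:
{"op": "send_rows", "data": {"plan": [[[0, 0, 0], [0, 0, 0]], [[0, 0, 0], [0, 0, 0]], [[0, 0, 0], [0, 0, 0]], [[-0.1, 0, 0], [0, 0, 0]], [[-0.4, 0, 0], [0, 0, 0]]], "jaw": -0.23}}

```text
time_s: 22.05
tcp_pos: [0.5526, 0.419, 0.1078]
eef_rot: [111.4, 89.7, -120.1]
contact_force: [0.5, 1.4, 0.6]
gripper_width: 0.0318
```

```bash
python3 - <<'E'
from h import *
from plant import r
c=np.load("c.npy"); a=c[2]
st=r.get_state(); print(st["tcp_pos"],st["gripper_width"],inv(c,st["tcp_pos"]))
for n in("scene","top"):
    p=r.capture(n)
    for d in r.find_in(p,"stone1"): print(n,d["uv"],d["score"],inv(c,pix(p,d["uv"],.028))*1e3)
p=st["tcp_pos"]; Y=lambda d:a+np.radians(d)
plan([[(p[0],p[1],.13,Y(142))],[(p[0],p[1],.13,Y(106))],[(p[0],p[1],.12,Y(90))]],st)
E
```

```text
[0.55264862 0.41901428 0.10779077] 0.03180346776411748 [[0.08079115 0.04069618]]
scene [265.7, 312.4] 0.72 [[85.87071852 64.78209975]]
scene [263.7, 324.1] 0.19 [[93.12141134 81.03462369]]
top [408.5, 198.6] 0.56 [[ -83.00944032 -187.03202128]]
top [422.1, 195.7] 0.45 [[ -94.20040573 -210.47786153]]
0 [[[-0.148, 0.001, -0.0], [0.845, -0.005, -0.005]]]
1 [[[0.0, 0.0, 0.0], [0.8, 0.0, 0.0]]]
2 [[[0.067, 0.0, 0.0], [0.356, 0.0, 0.0]]]
```

```bash
python3 - <<'E'
from h import *
from plant import r
c=np.load("c.npy")
p=r.capture("scene"); q=r.capture("top")
a=cv2.resize(p["color"][240:370,200:330],(480,480),interpolation=cv2.INTER_CUBIC); b=cv2.resize(q["color"][150:280,190:320],(480,480),interpolation=cv2.INTER_CUBIC)
cv2.imwrite("pics/s3.png",np.hstack([a,b])[:,:800,::-1])
for d in r.trace(p,"stone1")[:2]:
    v,u=np.nonzero(d["mask"]); print(d["score"],u.min(),u.max(),v.min(),v.max())
E
```

```text
0.57 259 271 305 318
```

View pics/s3.png

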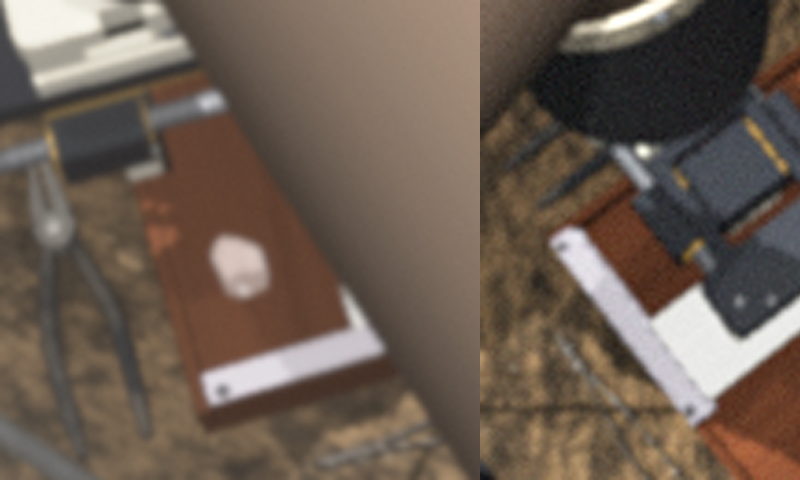

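```bash
python3 - <<'E'
from h import *
from plant import r
c=np.load("c.npy"); a=c[2]
st=r.get_state(); p=st["tcp_pos"]; Y=lambda d:a+np.radians(d)
t=carrier(c,[[.085,.062,.0]])[0]; print(t)
plan([[(p[0],p[1],.13,Y(142))],[(*t[:2],.12,Y(106))],[(*t[:2],.11,Y(90))],[(*t[:2],.037,Y(90))]],st)
E
```

```text
[0.54269149 0.43831253 0.        ]
0 [[[-0.127, -0.0, -0.0], [0.846, 0.0, 0.004]]]
1 [[[0.067, 0.077, 0.119], [0.8, 0.0, 0.0]]]
2 [[[0.067, 0.0, 0.0], [0.356, 0.0, 0.0]]]
3 [[[0.487, 0.0, 0.0], [0.0, 0.0, 0.0]]]
```

Call:
{"op": "send_rows", "data": {"plan": [[[-0.127, 0, 0], [0.17, 0, 0]], [[-0.127, 0, 0], [0.34, 0, 0]], [[-0.127, 0, 0], [0.51, 0, 0]], [[-0.127, 0, 0], [0.68, 0, 0]], [[-0.127, 0, 0], [0.846, 0, 0]]], "jaw": -0.27, "force": 15}}

```text
time_s: 22.9
tcp_pos: [0.554, 0.4202, 0.129]
eef_rot: [-101.3, 89.9, -11.1]
contact_force: [-0.1, -0.2, 0.3]
gripper_width: 0.0321
```

Call:
{"op": "send_rows", "data": {"plan": [[[0.02, 0.02, 0.03], [0.16, 0, 0]], [[0.04, 0.04, 0.06], [0.32, 0, 0]], [[0.067, 0.077, 0.119], [0.48, 0, 0]], [[0.067, 0.077, 0.119], [0.64, 0, 0]], [[0.067, 0.077, 0.119], [0.8, 0, 0]]]}}

```text
time_s: 23.4
tcp_pos: [0.5418, 0.4378, 0.1176]
eef_rot: [-143.3, 89.9, -89.5]
contact_force: [-0.2, 0.0, 0.9]
gripper_width: 0.0316
```

Call:
{"op": "send_rows", "data": {"plan": [[[0.067, 0, 0], [0.18, 0, 0]], [[0.067, 0, 0], [0.356, 0, 0]], [[0.067, 0, 0], [0.356, 0, 0]], [[0.067, 0, 0], [0.356, 0, 0]], [[0.067, 0, 0], [0.356, 0, 0]]]}}

```text
time_s: 23.9
tcp_pos: [0.5418, 0.4378, 0.1075]
eef_rot: [-129.6, 89.9, -91.6]
contact_force: [-0.2, 0.0, 0.4]
gripper_width: 0.032
```

```bash
python3 - <<'E'
from h import *
from plant import r
c=np.load("c.npy"); a=c[2]+np.pi/2
st=r.get_state(); p=st["tcp_pos"]; print(p,inv(c,p))
t=carrier(c,[[.085,.062,.0]])[0]
b=np.array((.5745,.1265)); m=(t[:2]+b)/2
plan([[(*t[:2],.037,a)],[(*t[:2],.12,a)],[(*m,.12,a)],[(*b,.12,a)],[(*b,.054,a)]],st)
E
```

```text
[0.54178057 0.43780032 0.10750313] [[0.08396815 0.06216562]]
0 [[[0.47, -0.0, 0.008], [-0.01, -0.002, 0.002]]]
1 [[[-0.553, 0.0, 0.0], [0.0, 0.0, 0.0]]]
2 [[[0.0, -0.88, -0.564], [0.0, 0.0, 0.0]]]
3 [[[0.0, -0.88, -0.564], [0.0, 0.0, 0.0]]]
4 [[[0.44, 0.0, 0.0], [0.0, 0.0, 0.0]]]
```

Call:
{"op": "send_rows", "data": {"plan": [[[0.15, 0, 0.008], [-0.01, 0, 0]], [[0.3, 0, 0.008], [-0.01, 0, 0]], [[0.47, 0, 0.008], [-0.01, 0, 0]], [[0.47, 0, 0.008], [-0.01, 0, 0]], [[0.47, 0, 0.008], [-0.01, 0, 0]]]}}

```text
time_s: 24.4
tcp_pos: [0.5427, 0.4384, 0.0369]
eef_rot: [-131.6, 89.9, -93.0]
contact_force: [-0.5, 0.2, -0.0]
gripper_width: 0.032
```

Call:
{"op": "send_rows", "data": {"plan": [[[0, 0, 0], [0, 0, 0]], [[0, 0, 0], [0, 0, 0]], [[0, 0, 0], [0, 0, 0]], [[0, 0, 0], [0, 0, 0]], [[0, 0, 0], [0, 0, 0]]], "jaw": -1}}

```text
time_s: 24.9
tcp_pos: [0.5428, 0.4385, 0.0371]
eef_rot: [-129.5, 89.9, -90.9]
contact_force: [0.6, 0.3, 0.3]
gripper_width: 0.0226
```

Call:
{"op": "send_rows", "data": {"plan": [[[-0.1, 0, 0], [0, 0, 0]], [[-0.3, 0, 0], [0, 0, 0]], [[-0.55, 0, 0], [0, 0, 0]], [[-0.55, 0, 0], [0, 0, 0]], [[-0.55, 0, 0], [0, 0, 0]]]}}

```text
time_s: 25.4
tcp_pos: [0.5433, 0.4394, 0.1222]
eef_rot: [-24.7, 89.9, 13.9]
contact_force: [0.7, -0.3, -0.8]
gripper_width: 0.0226
```

Call:
{"op": "send_rows", "data": {"plan": [[[0, -0.3, -0.19], [0, 0, 0]], [[0, -0.6, -0.38], [0, 0, 0]], [[0, -0.88, -0.564], [0, 0, 0]], [[0, -0.88, -0.564], [0, 0, 0]], [[0, -0.88, -0.564], [0, 0, 0]]]}}

```text
time_s: 25.9
tcp_pos: [0.5595, 0.2816, 0.1221]
eef_rot: [-34.4, 89.9, 4.1]
contact_force: [0.1, 1.0, 0.2]
gripper_width: 0.0223
```

Call:
{"op": "send_rows", "data": {"plan": [[[0, -0.3, -0.19], [0, 0, 0]], [[0, -0.6, -0.38], [0, 0, 0]], [[0, -0.88, -0.564], [0, 0, 0]], [[0, -0.88, -0.564], [0, 0, 0]], [[0, -0.88, -0.564], [0, 0, 0]]]}}

```text
time_s: 26.4
tcp_pos: [0.5756, 0.125, 0.1219]
eef_rot: [-41.6, 89.9, -3.2]
contact_force: [1.0, 0.5, 0.1]
gripper_width: 0.0226
```

Call:
{"op": "send_rows", "data": {"plan": [[[0.2, 0, 0], [0, 0, 0]], [[0.4, 0, 0], [0, 0, 0]], [[0.44, 0, 0], [0, 0, 0]], [[0.44, 0, 0], [0, 0, 0]], [[0.44, 0, 0], [0, 0, 0]]]}}

```text
time_s: 26.9
tcp_pos: [0.5765, 0.1263, 0.0568]
eef_rot: [-34.6, 89.9, 3.9]
contact_force: [-0.4, 0.1, -0.0]
gripper_width: 0.0226
```

```bash
python3 - <<'E'
from h import *
from plant import r
c=np.load("c.npy"); a=c[2]+np.pi/2
st=r.get_state(); p=st["tcp_pos"]; print(p,st["gripper_width"],st["contact_force"])
g=carrier(c,[[.024,0,0]])[0,:2]; m=(p[:2]+g)/2
plan([[(p[0],p[1],.13,a)],[(*m,.13,a)],[(*g,.11,a)],[(*g,.051,a)]],st)
E
```

```text
[0.57651929 0.12627181 0.05683691] 0.022630948652073424 [-0.42432294  0.07655329 -0.01652439]
0 [[[-0.488, -0.001, 0.001], [-0.0, 0.002, 0.002]]]
1 [[[0.0, 0.678, 0.355], [0.0, 0.0, 0.0]]]
2 [[[0.133, 0.678, 0.355], [0.0, 0.0, 0.0]]]
3 [[[0.393, 0.0, 0.0], [0.0, 0.0, 0.0]]]
```

Release, lift, move up and away to look at everything.

Call:
{"op": "send_rows", "data": {"plan": [[[0, 0, 0], [0, 0, 0]], [[0, 0, 0], [0, 0, 0]], [[0, 0, 0], [0, 0, 0]], [[-0.15, 0, 0], [0, 0, 0]], [[-0.488, 0, 0], [0, 0, 0]]], "jaw": -0.27}}

```text
time_s: 27.4
tcp_pos: [0.5739, 0.1251, 0.1266]
eef_rot: [174.6, 89.7, -147.0]
contact_force: [0.5, 0.6, -1.2]
gripper_width: 0.0319
```

Call:
{"op": "send_rows", "data": {"plan": [[[0, -0.3, -0.6], [0, 0, 0]], [[-0.2, -0.5, -0.95], [0, 0, 0]], [[-0.2, -0.5, -0.95], [0, 0, 0]], [[-0.2, -0.5, -0.95], [0, 0, 0]], [[-0.2, -0.5, -0.95], [0, 0, 0]]]}}

```text
time_s: 27.9
tcp_pos: [0.5084, -0.0239, 0.1589]
eef_rot: [-174.3, 89.8, -136.1]
contact_force: [-0.9, 0.3, 0.2]
gripper_width: 0.0318
```

```bash
python3 - <<'E'
from h import *
from plant import r
p=r.capture("scene"); q=r.capture("top")
a=cv2.resize(p["color"][110:360,190:410],(440,500),interpolation=cv2.INTER_CUBIC); b=cv2.resize(q["color"][130:310,200:460][:,:],(360,250))
b=cv2.resize(q["color"][140:240,380:452],(360,500),interpolation=cv2.INTER_CUBIC)
cv2.imwrite("pics/s4.png",np.hstack([a,b])[:,:,::-1])
print(r.get_state()["tcp_pos"])
E
```

```text
[ 0.50940034 -0.02212984  0.15786959]
```

View pics/s4.png

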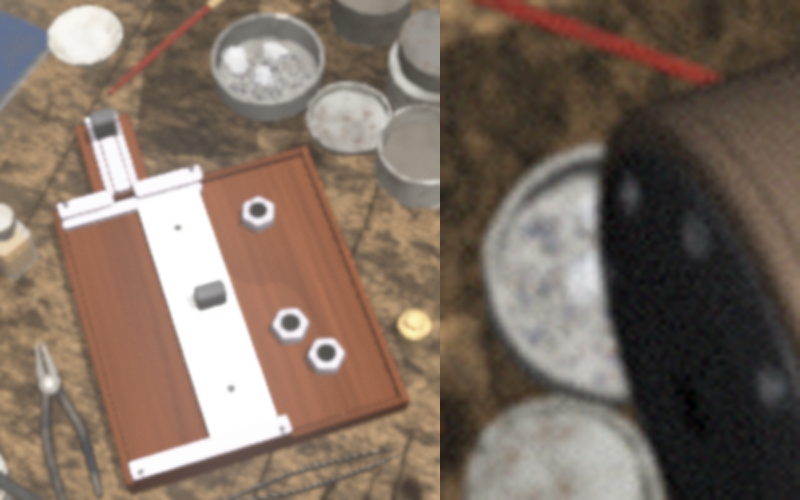

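```bash
python3 - <<'E'
from h import *
from plant import r
c=np.load("c.npy"); a=c[2]+np.pi/2
p=r.capture("scene")
for uv in((319.3,215.5),(334.7,271.5),(352.7,287)): x=pix(p,uv,.029); print(x.round(4),(inv(c,x)*1e3).round(1))
q=r.capture("top")
for im in(p,q):
  for d in r.find_in(im,"nut1"): print(np.round(d["uv"],1),round(d["score"],2),(inv(c,pix(im,d["uv"],.026))*1e3).round(1))
st=r.get_state(); p=st["tcp_pos"]
g=carrier(c,[[.024,0,0]])[0,:2]
W=lambda f,z:(*(p[:2]+(g-p[:2])*f),z,a)
plan([[W(.5,.15)],[W(1,.11)],[W(1,.051)]],st)
E
```

```text
[0.5283 0.2651] [[-34.1 -64.7]]
[0.4725 0.3464] [[-27.2  33.7]]
[0.4394 0.3605] [[-44.3  65.3]]
[409.  385.5] 0.69 [[-70.4 225.1]]
[438.4 289.7] 0.63 [[-162.   106.6]]
[443.8 346.7] 0.63 [[-136.1  189.1]]
[350. 290.] 0.58 [[-39.6  67.3]]
[333.5 275.9] 0.52 [[-23.8  38.6]]
[316.6 215.1] 0.47 [[-30.8 -68.4]]
[298.9 262. ] 0.43 [[18.2  1.3]]
[263.6 353. ] 0.69 [[-139.3  186.9]]
[288.7 266.2] 0.65 [[-46.5  60.2]]
[228.2 338.2] 0.55 [[-81.4 220.1]]
[294.  248.7] 0.48 [[-27.5  33.6]]
[338.9 218.6] 0.45 [[-33.9 -63.7]]
[312.1 332.5] 0.44 [[-163.4   99.2]]
0 [[[0.042, 0.924, 0.837], [0.0, -0.008, -0.001]]]
1 [[[0.267, 0.924, 0.837], [0.0, 0.0, 0.0]]]
2 [[[0.393, 0.0, 0.0], [0.0, 0.0, 0.0]]]
```

Call:
{"op": "send_rows", "data": {"plan": [[[0, 0.3, 0.28], [0, 0, 0]], [[0.042, 0.6, 0.55], [0, 0, 0]], [[0.042, 0.924, 0.837], [0, 0, 0]], [[0.042, 0.924, 0.837], [0, 0, 0]], [[0.042, 0.924, 0.837], [0, 0, 0]]]}}

```text
time_s: 28.7
tcp_pos: [0.5219, 0.1702, 0.1492]
eef_rot: [174.9, 89.6, -146.3]
contact_force: [0.3, 0.2, -0.5]
gripper_width: 0.032
```

Call:
{"op": "send_rows", "data": {"plan": [[[0, 0.3, 0.28], [0, 0, 0]], [[0.1, 0.6, 0.55], [0, 0, 0]], [[0.267, 0.924, 0.837], [0, 0, 0]], [[0.267, 0.924, 0.837], [0, 0, 0]], [[0.267, 0.924, 0.837], [0, 0, 0]]]}}

```text
time_s: 29.2
tcp_pos: [0.5318, 0.3611, 0.1048]
eef_rot: [179.9, 89.5, -141.1]
contact_force: [-0.2, -0.2, -0.6]
gripper_width: 0.0318
```

```bash
python3 - <<'E'
from h import *
from plant import r
c=np.load("c.npy"); a=c[2]+np.pi/2
st=r.get_state(); p=st["tcp_pos"]; print(p,inv(c,p))
plan([[(*carrier(c,[[.024,0,0]])[0,:2],.051,a)]],st)
E
```

```text
[0.53181253 0.3611364  0.10483998] [[0.02847315 0.00834161]]
0 [[[0.359, -0.055, -0.027], [0.012, -0.012, 0.0]]]
```

Call:
{"op": "send_rows", "data": {"plan": [[[0, -0.055, -0.027], [0, -0.012, 0]], [[0.15, -0.055, -0.027], [0, -0.012, 0]], [[0.3, -0.055, -0.027], [0, -0.012, 0]], [[0.359, -0.055, -0.027], [0, -0.012, 0]], [[0.359, -0.055, -0.027], [0, -0.012, 0]]]}}

```text
time_s: 29.7
tcp_pos: [0.533, 0.3501, 0.05]
eef_rot: [-170.2, 89.8, -131.2]
contact_force: [0.3, 0.3, 1.0]
gripper_width: 0.032
```

Call:
{"op": "send_rows", "data": {"plan": [[[0, 0, 0], [0, 0, 0]], [[0, 0, 0], [0, 0, 0]], [[0, 0, 0], [0, 0, 0]], [[0, 0, 0], [0, 0, 0]], [[0, 0, 0], [0, 0, 0]]], "jaw": -1, "force": 25}}

```text
time_s: 30.2
tcp_pos: [0.5324, 0.3528, 0.0512]
eef_rot: [71.8, 89.9, 110.8]
contact_force: [-7.7, 9.7, 1.4]
gripper_width: 0.0138
```

```bash
python3 - <<'E'
from h import *
from plant import r
c=np.load("c.npy"); a=c[2]+np.pi/2
st=r.get_state(); p=st["tcp_pos"]; print(p,inv(c,p)*1e3,st["gripper_width"],st["contact_force"])
plan([[(*carrier(c,[[.054,0,0]])[0,:2],.052,a)],[(*carrier(c,[[.084,0,0]])[0,:2],.052,a)]],st)
E
```

```text
[0.53235969 0.35283103 0.05117719] [[23.73502344  1.49846056]] 0.013815637509936526 [-7.65313359  9.71753017  1.37631829]
0 [[[-0.005, -0.012, 0.202], [0.011, 0.001, -0.003]]]
1 [[[0.0, -0.0, 0.2], [0.0, 0.0, 0.0]]]
```

Call:
{"op": "send_rows", "data": {"plan": [[[0, 0.003, 0.05], [0, 0, 0]], [[0, 0.003, 0.1], [0, 0, 0]], [[0, 0.003, 0.15], [0, 0, 0]], [[0, 0.003, 0.2], [0, 0, 0]], [[0, 0.003, 0.2], [0, 0, 0]]]}}

```text
time_s: 30.7
tcp_pos: [0.5567, 0.3728, 0.0512]
eef_rot: [45.2, 89.8, 84.2]
contact_force: [4.1, -0.3, -4.5]
gripper_width: 0.0137
```

Call:
{"op": "send_rows", "data": {"plan": [[[0, 0, 0.05], [0, 0, 0]], [[0, 0, 0.1], [0, 0, 0]], [[0, 0, 0.15], [0, 0, 0]], [[0, 0, 0.21], [0, 0, 0]], [[0, 0, 0.21], [0, 0, 0]]]}}

```text
time_s: 31.2
tcp_pos: [0.5768, 0.3889, 0.0507]
eef_rot: [171.4, 89.4, -149.7]
contact_force: [-20.1, -11.8, 14.4]
gripper_width: 0.0138
```

```bash
python3 - <<'E'
from h import *
from plant import r
c=np.load("c.npy"); a=c[2]+np.pi/2
st=r.get_state(); p=st["tcp_pos"]; print(p,inv(c,p)*1e3,st["gripper_width"],st["contact_force"])
E
```

```text
[0.57675818 0.38889902 0.05069967] [[80.93415163  2.11926197]] 0.013755745360055758 [-20.10587665 -11.80874718  14.41804067]
```

```bash
python3 - <<'E'
from h import *
from plant import r
c=np.load("c.npy"); c[:2]=carrier(c,[[.0003,.0017,0]])[0,:2]; np.save("c.npy",c); a=c[2]
st=r.get_state(); p=st["tcp_pos"]
plan([[(p[0],p[1],.11,a+np.pi/2)],[(.4725,.3464,.10,a+np.radians(50))]],st)
E
```

```text
0 [[[-0.395, 0.001, -0.004], [0.01, -0.014, -0.002]]]
1 [[[0.067, 0.211, -0.72], [0.889, 0.0, 0.0]]]
```

Call:
{"op": "send_rows", "data": {"plan": [[[0, 0, -0.01], [0, 0, 0]], [[0, 0, -0.01], [0, 0, 0]], [[0, 0, -0.01], [0, 0, 0]], [[-0.15, 0, -0.01], [0, -0.014, 0]], [[-0.395, 0, -0.01], [0, -0.014, 0]]], "jaw": -0.27}}

```text
time_s: 31.7
tcp_pos: [0.5754, 0.3875, 0.1094]
eef_rot: [158.6, 89.8, -162.5]
contact_force: [0.3, 0.3, 0.4]
gripper_width: 0.032
```

Call:
{"op": "send_rows", "data": {"plan": [[[0, 0.04, -0.14], [0.18, 0, 0]], [[0, 0.08, -0.28], [0.36, 0, 0]], [[0.03, 0.12, -0.42], [0.53, 0, 0]], [[0.067, 0.16, -0.57], [0.71, 0, 0]], [[0.067, 0.211, -0.72], [0.889, 0, 0]]]}}

```text
time_s: 32.2
tcp_pos: [0.4712, 0.3444, 0.101]
eef_rot: [157.1, 89.9, 155.6]
contact_force: [-0.2, 0.5, -0.5]
gripper_width: 0.0321
```

```bash
python3 - <<'E'
from h import *
from plant import r
c=np.load("c.npy"); a=c[2]
st=r.get_state(); p=st["tcp_pos"]; print(p,inv(c,p)*1e3,st["joints"])
plan([[(.4725,.3464,.10,a+np.radians(50))],[(.4725,.3464,.037,a+np.radians(50))]],st)
for n in("scene","top"):
    q=r.capture(n)
    for d in r.find_in(q,"nut1"): print(n,np.round(d["uv"],1),round(d["score"],2),(inv(c,pix(q,d["uv"],.026))*1e3).round(1))
    for d in r.find_in(q,"cover_grip"): print(n,"grip",np.round(d["uv"],1),round(d["score"],2),(inv(c,pix(q,d["uv"],.045))*1e3).round(1))
E
```

```text
[0.4712427  0.34436947 0.10095918] [[-29.68086579  31.1925146 ]] [ 5.52835602e+01  1.96827386e+01 -2.14477692e+01 -1.20923554e-01
 -4.88861907e+01 -1.46634749e+02]
0 [[[0.006, 0.014, 0.008], [0.002, -0.002, -0.001]]]
1 [[[0.42, 0.0, 0.0], [0.0, 0.0, 0.0]]]
scene [434.7 289.1] 0.82 [[-157.6  102.3]]
scene [410.5 385.9] 0.81 [[-72.4 224.6]]
scene [443.3 348.7] 0.79 [[-134.7  189.9]]
scene [352.6 291.9] 0.5 [[-42.5  69.6]]
scene [335.9 355.3] 0.16 [[  9.8 152.7]]
scene grip [257.2 278.9] 0.78 [[84.2 16.8]]
scene grip [391.  275.3] 0.73 [[-99.9  69.7]]
top [313.4 331.4] 0.68 [[-163.6   94.5]]
top [263.2 351.1] 0.67 [[-136.6  183.8]]
top [289.5 271.1] 0.44 [[-54.5  62.7]]
```

Call:
{"op": "send_rows", "data": {"plan": [[[0.1, 0.014, 0.008], [0, 0, 0]], [[0.27, 0.014, 0.008], [0, 0, 0]], [[0.42, 0.014, 0.008], [0, 0, 0]], [[0.426, 0.014, 0.008], [0, 0, 0]], [[0.426, 0.014, 0.008], [0, 0, 0]]]}}

```text
time_s: 33.0
tcp_pos: [0.4744, 0.3477, 0.0366]
eef_rot: [166.8, 89.9, 165.9]
contact_force: [0.2, -0.9, -0.6]
gripper_width: 0.0321
```

Call:
{"op": "send_rows", "data": {"plan": [[[0, 0, 0], [0, 0, 0]], [[0, 0, 0], [0, 0, 0]], [[0, 0, 0], [0, 0, 0]], [[0, 0, 0], [0, 0, 0]], [[0, 0, 0], [0, 0, 0]]], "jaw": -1, "force": 6}}

```text
time_s: 33.5
tcp_pos: [0.4744, 0.3477, 0.0368]
eef_rot: [153.8, 89.9, 152.8]
contact_force: [-0.1, 0.1, -0.2]
gripper_width: 0.0275
```

```bash
python3 - <<'E'
from h import *
from plant import r
c=np.load("c.npy"); a=c[2]
st=r.get_state(); p=st["tcp_pos"]; print(p,inv(c,p)*1e3,st["gripper_width"],st["contact_force"])
t=carrier(c,[[.030,0,0]])[0,:2]
W=lambda f:(*(p[:2]+(t-p[:2])*f),.037,a+np.radians(50+40*f))
plan([[W(.2),W(.4),W(.6),W(.8),W(1)]],st)
E
```

```text
[0.47443136 0.34774628 0.03679533] [[-25.08365774  31.85284861]] 0.027454337368054287 [-0.12284942  0.09309529 -0.16128328]
0 [[[-0.001, 0.014, 0.084], [-0.165, -0.001, -0.001]], [[-0.002, 0.028, 0.167], [-0.342, -0.001, -0.001]], [[-0.002, 0.041, 0.251], [-0.52, -0.001, -0.001]], [[-0.002, 0.055, 0.335], [-0.698, -0.001, -0.001]], [[-0.002, 0.069, 0.419], [-0.876, -0.001, -0.001]]]
```

Call:
{"op": "send_rows", "data": {"plan": [[[0, 0.014, 0.084], [-0.165, 0, 0]], [[0, 0.028, 0.167], [-0.342, 0, 0]], [[0, 0.041, 0.251], [-0.52, 0, 0]], [[0, 0.055, 0.335], [-0.698, 0, 0]], [[0, 0.069, 0.419], [-0.876, 0, 0]]]}}

```text
time_s: 34.0
tcp_pos: [0.5379, 0.3571, 0.0367]
eef_rot: [118.0, 89.9, 156.8]
contact_force: [-1.2, 0.8, -1.9]
gripper_width: 0.0271
```

```bash
python3 - <<'E'
from h import *
from plant import r
c=np.load("c.npy"); a=c[2]
st=r.get_state(); p=st["tcp_pos"]; print(p,inv(c,p)*1e3,st["gripper_width"],st["contact_force"])
t=carrier(c,[[.030,0,0]])[0,:2]
plan([[(*t,.037,a+np.pi/2)]],st)
E
```

```text
[0.53787607 0.35711765 0.03674921] [[30.42071222 -0.27686063]] 0.02711581463910959 [-1.16294052  0.761147   -1.90021556]
0 [[[-0.002, 0.002, -0.003], [0.008, -0.001, -0.001]]]
```

Call:
{"op": "send_rows", "data": {"plan": [[[0, 0, 0], [0, 0, 0]], [[0, 0, 0], [0, 0, 0]], [[0, 0, 0], [0, 0, 0]], [[-0.15, 0, 0], [0, 0, 0]], [[-0.4, 0, 0], [0, 0, 0]]], "jaw": -0.27}}

```text
time_s: 34.5
tcp_pos: [0.536, 0.3557, 0.0948]
eef_rot: [175.0, 89.6, -146.3]
contact_force: [0.4, 0.3, -0.2]
gripper_width: 0.0324
```

```bash
python3 - <<'E'
from h import *
from plant import r
c=np.load("c.npy"); a=c[2]+np.pi/2
st=r.get_state(); p=st["tcp_pos"]; print(p,inv(c,p)*1e3)
plan([[(.4397,.3605,.10,a)],[(.4397,.3605,.037,a)]],st)
q=r.capture("top")
for d in r.find_in(q,"nut1"): print(np.round(d["uv"],1),round(d["score"],2),(inv(c,pix(q,d["uv"],.026))*1e3).round(1))
E
```

```text
[0.53597682 0.35568967 0.09479054] [[28.04537288 -0.21344204]]
0 [[[-0.031, 0.426, -0.481], [0.005, -0.008, -0.001]]]
1 [[[0.42, 0.0, 0.0], [0.0, 0.0, 0.0]]]
[286.2 267. ] 0.62 [[-45.2  62.9]]
[340.3 219. ] 0.57 [[-36.3 -66.9]]
[315.2 331.5] 0.57 [[-165.6   92.1]]
[314.4 236.7] 0.54 [[-33.  -10.1]]
```

```bash
python3 - <<'E'
from h import *
from plant import r
p=r.capture("scene"); q=r.capture("top")
a=cv2.resize(p["color"][190:330,250:390],(400,400),interpolation=cv2.INTER_CUBIC); b=cv2.resize(q["color"][170:310,240:380],(400,400),interpolation=cv2.INTER_CUBIC)
cv2.imwrite("pics/s5.png",np.hstack([a,b])[:,:,::-1])
E
```

```text
(no output)
```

View pics/s5.png

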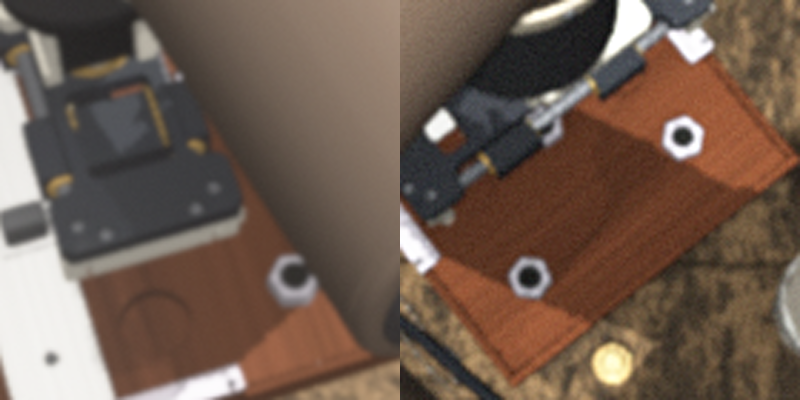

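Call:
{"op": "send_rows", "data": {"plan": [[[-0.031, 0.2, -0.24], [0, 0, 0]], [[-0.031, 0.426, -0.481], [0, 0, 0]], [[-0.031, 0.426, -0.481], [0, 0, 0]], [[-0.031, 0.426, -0.481], [0, 0, 0]], [[-0.031, 0.426, -0.481], [0, 0, 0]]]}}

```text
time_s: 35.2
tcp_pos: [0.4417, 0.3624, 0.1026]
eef_rot: [43.9, 89.9, 82.7]
contact_force: [-0.1, 0.4, -0.8]
gripper_width: 0.0324
```

```bash
python3 - <<'E'
from h import *
from plant import r
c=np.load("c.npy"); a=c[2]+np.pi/2
st=r.get_state(); p=st["tcp_pos"]; print(p,inv(c,p)*1e3,inv(c,[.4397,.3605])*1e3)
plan([[(.4397,.3605,.037,a)]],st)
E
```

```text
[0.44170912 0.36243007 0.10256462] [[-41.56952381  63.70524386]] [[-44.34322253  63.44389034]]
0 [[[0.437, -0.002, -0.019], [0.006, 0.002, -0.002]]]
```

Call:
{"op": "send_rows", "data": {"plan": [[[0.1, 0, -0.019], [0, 0, 0]], [[0.28, 0, -0.019], [0, 0, 0]], [[0.435, 0, -0.019], [0, 0, 0]], [[0.437, 0, -0.019], [0, 0, 0]], [[0.437, 0, -0.019], [0, 0, 0]]]}}

```text
time_s: 35.7
tcp_pos: [0.4403, 0.3605, 0.0362]
eef_rot: [57.4, 89.9, 96.0]
contact_force: [-0.7, 0.7, -0.2]
gripper_width: 0.0321
```

Call:
{"op": "send_rows", "data": {"plan": [[[0, 0, 0], [0, 0, 0]], [[0, 0, 0], [0, 0, 0]], [[0, 0, 0], [0, 0, 0]], [[0, 0, 0], [0, 0, 0]], [[0, 0, 0], [0, 0, 0]]], "jaw": -1}}

```text
time_s: 36.2
tcp_pos: [0.4403, 0.3604, 0.0362]
eef_rot: [58.3, 89.9, 97.0]
contact_force: [0.3, -0.6, 0.1]
gripper_width: 0.0271
```

```bash
python3 - <<'E'
from h import *
from plant import r
c=np.load("c.npy"); a=c[2]+np.pi/2
st=r.get_state(); p=st["tcp_pos"]; print(p,inv(c,p)*1e3,st["gripper_width"],st["contact_force"])
t=carrier(c,[[.030,.062,0]])[0,:2]
plan([[(*t,.037,a)]],st)
E
```

```text
[0.44031069 0.3604088  0.03617285] [[-43.92180889  62.99258585]] 0.027121790836407172 [ 0.32910924 -0.57968227  0.08258877]
0 [[[-0.005, -0.008, 0.493], [0.004, 0.001, -0.002]]]
```

Call:
{"op": "send_rows", "data": {"plan": [[[0, -0.008, 0.12], [0, 0, 0]], [[0, -0.008, 0.25], [0, 0, 0]], [[0, -0.008, 0.38], [0, 0, 0]], [[0, -0.008, 0.493], [0, 0, 0]], [[0, -0.008, 0.493], [0, 0, 0]]]}}

```text
time_s: 36.7
tcp_pos: [0.5003, 0.407, 0.0361]
eef_rot: [30.5, 89.9, 69.2]
contact_force: [-0.7, -0.8, -0.4]
gripper_width: 0.0274
```

```bash
python3 - <<'E'
from h import *
from plant import r
c=np.load("c.npy"); a=c[2]
st=r.get_state(); p=st["tcp_pos"]; print(p,inv(c,p)*1e3,st["gripper_width"],st["contact_force"])
E
```

```text
[0.5002848  0.407011   0.03613115] [[32.02544829 62.17211142]] 0.02743451404155549 [-0.73899469 -0.75709048 -0.3724485 ]
```

Call:
{"op": "send_rows", "data": {"plan": [[[0, 0, -0.012], [0, 0, 0]], [[0, 0, -0.012], [0, 0, 0]], [[0, 0, -0.012], [0, 0, 0]], [[0, 0, -0.012], [0, 0, 0]], [[0, 0, -0.012], [0, 0, 0]]]}}

```text
time_s: 37.2
tcp_pos: [0.4987, 0.4058, 0.0363]
eef_rot: [30.1, 89.9, 68.7]
contact_force: [0.9, -0.4, -0.8]
gripper_width: 0.0272
```

Call:
{"op": "send_rows", "data": {"plan": [[[0, 0, 0], [0, 0, 0]], [[0, 0, 0], [0, 0, 0]], [[0, 0, 0], [0, 0, 0]], [[-0.15, 0, 0], [0, 0, 0]], [[-0.4, 0, 0], [0, 0, 0]]], "jaw": -0.27}}

```text
time_s: 37.7
tcp_pos: [0.4974, 0.4042, 0.0942]
eef_rot: [178.8, 89.8, -142.6]
contact_force: [0.5, 1.4, 0.0]
gripper_width: 0.0317
```

```bash
python3 - <<'E'
from h import *
from plant import r
c=np.load("c.npy"); a=c[2]+np.pi/2
st=r.get_state(); p=st["tcp_pos"]; print(p,inv(c,p)*1e3)
n=np.array([.5297,.266]); print(inv(c,n)*1e3)
plan([[(*n,.10,a)]],st)
q=r.capture("top")
for d in r.find_in(q,"nut1"): print(np.round(d["uv"],1),round(d["score"],2),(inv(c,pix(q,d["uv"],.026))*1e3).round(1))
E
```

```text
[0.4973988  0.40415408 0.09423182] [[27.98861732 61.73055067]]
[[-32.66249247 -66.53230189]]
0 [[[-0.037, -0.854, -0.407], [0.004, -0.004, -0.0]]]
[312.  333.3] 0.52 [[-164.6   98.4]]
[228.6 335.4] 0.44 [[-78.3 215. ]]
```

Call:
{"op": "send_rows", "data": {"plan": [[[-0.037, -0.25, -0.13], [0, 0, 0]], [[-0.037, -0.5, -0.26], [0, 0, 0]], [[-0.037, -0.854, -0.407], [0, 0, 0]], [[-0.037, -0.854, -0.407], [0, 0, 0]], [[-0.037, -0.854, -0.407], [0, 0, 0]]]}}

```text
time_s: 38.3
tcp_pos: [0.5338, 0.2683, 0.1064]
eef_rot: [12.5, 89.4, 51.1]
contact_force: [1.8, 1.3, 0.7]
gripper_width: 0.0323
```

```bash
python3 - <<'E'
from h import *
from plant import r
c=np.load("c.npy"); a=c[2]+np.pi/2
st=r.get_state(); p=st["tcp_pos"]; print(p,inv(c,p)*1e3)
plan([[(.5297,.266,.037,a)]],st)
P=r.capture("scene"); q=r.capture("top")
for im in(P,q):
  for d in r.find_in(im,"nut1"): print(np.round(d["uv"],1),round(d["score"],2),(inv(c,pix(im,d["uv"],.02))*1e3).round(1))
A=cv2.resize(P["color"][190:360,230:400],(400,400),interpolation=cv2.INTER_CUBIC); b=cv2.resize(q["color"][170:310,240:380],(400,400),interpolation=cv2.INTER_CUBIC)
cv2.imwrite("pics/s6.png",np.hstack([A,b])[:,:,::-1])
E
```

```text
[0.53379294 0.26833183 0.10642231] [[-28.00731263 -67.25266884]]
0 [[[0.462, 0.004, -0.036], [0.003, 0.013, -0.003]]]
[303.1 304.6] 0.8 [[30.8 64.4]]
[442.3 348.8] 0.8 [[-135.   188.1]]
[409.2 384.4] 0.59 [[-72.8 220.8]]
[292.  265.4] 0.57 [[28.7 -1.1]]
```

View pics/s6.png

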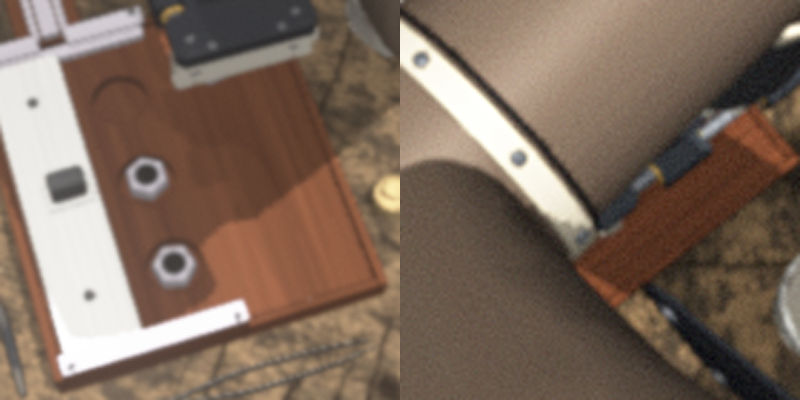

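Call:
{"op": "send_rows", "data": {"plan": [[[0.1, 0, -0.036], [0, 0.013, 0]], [[0.28, 0, -0.036], [0, 0.013, 0]], [[0.455, 0, -0.036], [0, 0.013, 0]], [[0.462, 0, -0.036], [0, 0.013, 0]], [[0.462, 0, -0.036], [0, 0.013, 0]]]}}

```text
time_s: 39.0
tcp_pos: [0.5289, 0.2689, 0.0356]
eef_rot: [116.5, 89.9, 155.3]
contact_force: [-0.5, 0.6, 0.9]
gripper_width: 0.0319
```

Call:
{"op": "send_rows", "data": {"plan": [[[0, 0, 0], [0, 0, 0]], [[0, 0, 0], [0, 0, 0]], [[0, 0, 0], [0, 0, 0]], [[0, 0, 0], [0, 0, 0]], [[0, 0, 0], [0, 0, 0]]], "jaw": -1}}

```text
time_s: 39.5
tcp_pos: [0.5288, 0.2692, 0.0354]
eef_rot: [111.3, 89.9, 150.1]
contact_force: [0.8, -0.1, 0.0]
gripper_width: 0.0268
```

```bash
python3 - <<'E'
from h import *
from plant import r
c=np.load("c.npy"); a=c[2]+np.pi/2
st=r.get_state(); p=st["tcp_pos"]; print(p,inv(c,p)*1e3,st["gripper_width"],st["contact_force"])
t=carrier(c,[[.0295,-.062,0]])[0,:2]
plan([[(*t,.037,a)]],st)
E
```

```text
[0.52882625 0.26917488 0.03543585] [[-31.3716032  -63.50295848]] 0.02683624197083736 [ 0.77481105 -0.05910165  0.02712329]
0 [[[-0.011, 0.007, 0.406], [0.009, -0.001, -0.003]]]
```

Call:
{"op": "send_rows", "data": {"plan": [[[0, 0.007, 0.1], [0, 0, 0]], [[0, 0.007, 0.2], [0, 0, 0]], [[0, 0.007, 0.31], [0, 0, 0]], [[0, 0.007, 0.402], [0, 0, 0]], [[0, 0.007, 0.402], [0, 0, 0]]]}}

```text
time_s: 40.0
tcp_pos: [0.5756, 0.308, 0.0353]
eef_rot: [133.8, 89.8, 172.7]
contact_force: [1.0, -1.2, 3.1]
gripper_width: 0.0272
```

```bash
python3 - <<'E'
from h import *
from plant import r
c=np.load("c.npy"); a=c[2]+np.pi/2
st=r.get_state(); p=st["tcp_pos"]; print(p,inv(c,p)*1e3,st["gripper_width"],st["contact_force"])
E
```

```text
[0.57561608 0.30803675 0.03529449] [[ 29.43784036 -62.18225236]] 0.027191394888417167 [ 1.00541326 -1.16033963  3.08857612]
```

Release, lift, and go to the cover grip (carrier x 80).

Call:
{"op": "send_rows", "data": {"plan": [[[0, 0, 0], [0, 0, 0]], [[0, 0, 0], [0, 0, 0]], [[0, 0, 0], [0, 0, 0]], [[-0.15, 0, 0], [0, 0, 0]], [[-0.48, 0, 0], [0, 0, 0]]], "jaw": -0.27}}

```text
time_s: 40.5
tcp_pos: [0.573, 0.3057, 0.1032]
eef_rot: [169.8, 89.3, -151.4]
contact_force: [1.2, 0.9, -0.4]
gripper_width: 0.0319
```

```bash
python3 - <<'E'
from h import *
from plant import r
c=np.load("c.npy"); a=c[2]+np.pi/2
st=r.get_state(); p=st["tcp_pos"]; print(p,inv(c,p)*1e3)
plan([[(*carrier(c,[[.080,0.0,0]])[0,:2],.10,a)]],st)
P=r.capture("scene"); q=r.capture("top")
for im in(P,q):
  for d in r.find_in(im,"nut1"): print(np.round(d["uv"],1),round(d["score"],2),(inv(c,pix(im,d["uv"],.02))*1e3).round(1))
  for d in r.find_in(im,"cover_grip"): print("grip",np.round(d["uv"],1),round(d["score"],2),(inv(c,pix(im,d["uv"],.04))*1e3).round(1))
E
```

```text
[0.57300356 0.30574041 0.10321281] [[ 25.96385546 -62.35502315]]
0 [[[0.018, 0.413, 0.363], [0.008, -0.015, -0.003]]]
[291.6 263.8] 0.67 [[28.6 -3.8]]
[299.8 305.7] 0.55 [[35.8 64.6]]
[437.  288.7] 0.54 [[-163.   100.6]]
[441.1 349.4] 0.53 [[-133.1  188.4]]
[391.2 276. ] 0.46 [[-106.1   60.5]]
grip [256.7 279.4] 0.85 [[85.  14.9]]
grip [267.9 200.2] 0.6 [[68.1 16.2]]
```

Call:
{"op": "send_rows", "data": {"plan": [[[0.018, 0.2, 0.18], [0, 0, 0]], [[0.018, 0.413, 0.363], [0, -0.015, 0]], [[0.018, 0.413, 0.363], [0, -0.015, 0]], [[0.018, 0.413, 0.363], [0, -0.015, 0]], [[0.018, 0.413, 0.363], [0, -0.015, 0]]]}}

```text
time_s: 41.3
tcp_pos: [0.578, 0.3888, 0.1024]
eef_rot: [18.4, 89.6, 57.3]
contact_force: [0.6, -0.3, -0.0]
gripper_width: 0.0319
```

```bash
python3 - <<'E'
from h import *
from plant import r
c=np.load("c.npy"); a=c[2]+np.pi/2
st=r.get_state(); p=st["tcp_pos"]; print(p,inv(c,p)*1e3)
plan([[(*carrier(c,[[.080,0.0,0]])[0,:2],.051,a)]],st)
P=r.capture("scene"); q=r.capture("top")
A=cv2.resize(P["color"][190:360,230:400],(400,400),interpolation=cv2.INTER_CUBIC); b=cv2.resize(q["color"][170:310,240:380],(400,400),interpolation=cv2.INTER_CUBIC)
cv2.imwrite("pics/s7.png",np.hstack([A,b])[:,:,::-1])
E
```

```text
[0.57799976 0.38881568 0.10241494] [[81.55441538 -0.41834429]]
0 [[[0.343, 0.002, -0.012], [0.008, 0.007, -0.003]]]
```

View pics/s7.png

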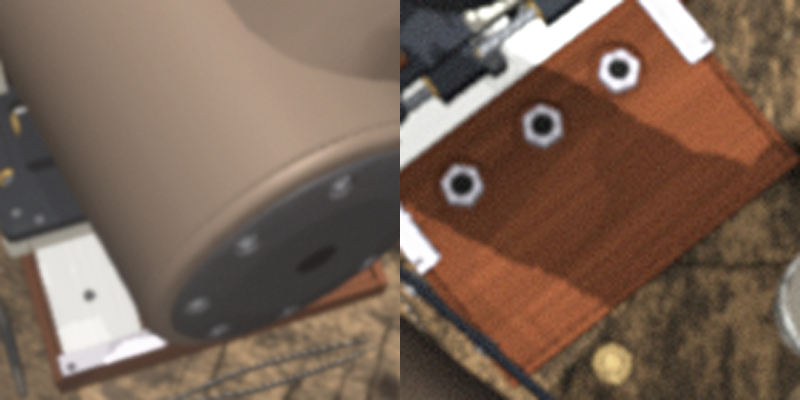

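Call:
{"op": "send_rows", "data": {"plan": [[[0.1, 0, -0.012], [0, 0.007, 0]], [[0.25, 0, -0.012], [0, 0.007, 0]], [[0.343, 0, -0.012], [0, 0.007, 0]], [[0.343, 0, -0.012], [0, 0.007, 0]], [[0.343, 0, -0.012], [0, 0.007, 0]]]}}

```text
time_s: 41.9
tcp_pos: [0.5774, 0.3876, 0.0516]
eef_rot: [60.7, 89.9, 99.5]
contact_force: [0.4, 0.0, 0.7]
gripper_width: 0.0319
```

Call:
{"op": "send_rows", "data": {"plan": [[[0, 0, 0], [0, 0, 0]], [[0, 0, 0], [0, 0, 0]], [[0, 0, 0], [0, 0, 0]], [[0, 0, 0], [0, 0, 0]], [[0, 0, 0], [0, 0, 0]]], "jaw": -1, "force": 25}}

```text
time_s: 42.4
tcp_pos: [0.5769, 0.389, 0.0525]
eef_rot: [49.1, 89.8, 88.0]
contact_force: [-4.5, 4.1, 2.7]
gripper_width: 0.0136
```

Call:
{"op": "send_rows", "data": {"plan": [[[0, 0, -0.05], [0, 0, 0]], [[0, 0, -0.1], [0, 0, 0]], [[0, 0, -0.15], [0, 0, 0]], [[0, 0, -0.2], [0, 0, 0]], [[0, 0, -0.2], [0, 0, 0]]]}}

```text
time_s: 42.9
tcp_pos: [0.5523, 0.3691, 0.0525]
eef_rot: [67.8, 89.8, 106.7]
contact_force: [-2.6, 1.2, -2.0]
gripper_width: 0.0144
```

Call:
{"op": "send_rows", "data": {"plan": [[[0, 0, -0.05], [0, 0, 0]], [[0, 0, -0.1], [0, 0, 0]], [[0, 0, -0.15], [0, 0, 0]], [[0, 0, -0.19], [0, 0, 0]], [[0, 0, -0.19], [0, 0, 0]]]}}

```text
time_s: 43.4
tcp_pos: [0.5329, 0.3536, 0.0527]
eef_rot: [20.5, 89.4, 59.3]
contact_force: [15.2, 7.9, -16.8]
gripper_width: 0.0135
```

```bash
python3 - <<'E'
from h import *
from plant import r
c=np.load("c.npy"); a=c[2]+np.pi/2
st=r.get_state(); p=st["tcp_pos"]; print(p,inv(c,p)*1e3,st["gripper_width"],st["contact_force"])
E
```

```text
[0.53294071 0.35360364 0.05267979] [[24.37055525  0.0419496 ]] 0.013534682800936648 [ 15.23447729   7.85592957 -16.82407055]
```

Call:
{"op": "send_rows", "data": {"plan": [[[0, 0, 0.01], [0, 0, 0]], [[0, 0, 0.01], [0, 0, 0]], [[0, 0, 0.01], [0, 0, 0]], [[-0.15, 0, 0.01], [0, 0, 0]], [[-0.48, 0, 0.01], [0, 0, 0]]], "jaw": -0.27}}

```text
time_s: 43.9
tcp_pos: [0.5313, 0.3516, 0.1213]
eef_rot: [81.6, 89.8, 120.4]
contact_force: [0.1, 1.5, -0.4]
gripper_width: 0.0317
```

```bash
python3 - <<'E'
from h import *
from plant import r
c=np.load("c.npy"); a=c[2]+np.pi/2
st=r.get_state(); p=st["tcp_pos"]; print(p,inv(c,p)*1e3)
t=carrier(c,[[.0615,-.173,0]])[0,:2]; m=(p[:2]+t)/2
plan([[(*m,.13,a)],[(*t,.11,a)]],st)
E
```

```text
[0.53125457 0.35155846 0.12130017] [[21.77813357 -0.51044582]]
0 [[[-0.06, -0.576, 0.129], [0.008, 0.001, -0.003]]]
1 [[[0.133, -0.575, 0.132], [0.0, 0.0, 0.0]]]
```

Call:
{"op": "send_rows", "data": {"plan": [[[-0.06, -0.3, 0.06], [0, 0, 0]], [[-0.06, -0.576, 0.129], [0, 0, 0]], [[-0.06, -0.576, 0.129], [0, 0, 0]], [[-0.06, -0.576, 0.129], [0, 0, 0]], [[-0.06, -0.576, 0.129], [0, 0, 0]]]}}

```text
time_s: 44.4
tcp_pos: [0.5998, 0.2963, 0.1299]
eef_rot: [98.1, 89.8, 137.0]
contact_force: [-0.7, 0.2, 0.3]
gripper_width: 0.032
```

Call:
{"op": "send_rows", "data": {"plan": [[[0, -0.3, 0.06], [0, 0, 0]], [[0.133, -0.575, 0.132], [0, 0, 0]], [[0.133, -0.575, 0.132], [0, 0, 0]], [[0.133, -0.575, 0.132], [0, 0, 0]], [[0.133, -0.575, 0.132], [0, 0, 0]]]}}

```text
time_s: 44.9
tcp_pos: [0.6686, 0.2426, 0.1099]
eef_rot: [97.8, 89.8, 136.7]
contact_force: [0.3, 0.4, 0.4]
gripper_width: 0.0322
```

```bash
python3 - <<'E'
from h import *
from plant import r
c=np.load("c.npy"); a=c[2]+np.pi/2
st=r.get_state(); p=st["tcp_pos"]; print(p,inv(c,p)*1e3)
plan([[(*carrier(c,[[.0615,-.173,0]])[0,:2],.058,a)]],st)
E
```

```text
[0.66855253 0.24261143 0.10988233] [[  61.50422228 -171.22079103]]
0 [[[0.346, -0.013, 0.0], [0.01, -0.001, -0.004]]]
```

Call:
{"op": "send_rows", "data": {"plan": [[[0.1, -0.013, 0], [0, 0, 0]], [[0.25, -0.013, 0], [0, 0, 0]], [[0.346, -0.013, 0], [0, 0, 0]], [[0.346, -0.013, 0], [0, 0, 0]], [[0.346, -0.013, 0], [0, 0, 0]]]}}

```text
time_s: 45.4
tcp_pos: [0.6695, 0.2415, 0.058]
eef_rot: [108.4, 89.8, 147.4]
contact_force: [-0.1, 0.1, 1.1]
gripper_width: 0.032
```

Call:
{"op": "send_rows", "data": {"plan": [[[0, 0, 0], [0, 0, 0]], [[0, 0, 0], [0, 0, 0]], [[0, 0, 0], [0, 0, 0]], [[0, 0, 0], [0, 0, 0]], [[0, 0, 0], [0, 0, 0]]], "jaw": -1}}

```text
time_s: 45.9
tcp_pos: [0.6699, 0.2418, 0.0588]
eef_rot: [83.1, 89.9, 122.0]
contact_force: [-0.9, 1.2, 4.7]
gripper_width: 0.0135
```

Call:
{"op": "send_rows", "data": {"plan": [[[0, 0.05, 0], [0, 0, 0]], [[0, 0.1, 0], [0, 0, 0]], [[0, 0.15, 0], [0, 0, 0]], [[0, 0.2, 0], [0, 0, 0]], [[0, 0.205, 0], [0, 0, 0]]]}}

```text
time_s: 46.4
tcp_pos: [0.6519, 0.2639, 0.059]
eef_rot: [-94.8, 89.9, -55.8]
contact_force: [13.5, -14.0, -4.3]
gripper_width: 0.014
```

```bash
python3 - <<'E'
from h import *
from plant import r
c=np.load("c.npy"); a=c[2]+np.pi/2
st=r.get_state(); p=st["tcp_pos"]; print(p,inv(c,p)*1e3,st["gripper_width"],st["contact_force"])
E
```

```text
[0.65194795 0.26394457 0.0589922 ] [[  61.77421698 -144.18855287]] 0.013978165541181614 [ 13.46325072 -13.99582554  -4.34061107]
```

Call:
{"op": "send_rows", "data": {"plan": [[[0, 0, 0], [0, 0, 0]], [[0, 0, 0], [0, 0, 0]], [[0, 0, 0], [0, 0, 0]], [[-0.15, 0, 0], [0, 0, 0]], [[-0.48, 0, 0], [0, 0, 0]]], "jaw": -0.27}}

```text
time_s: 46.9
tcp_pos: [0.6489, 0.2632, 0.1268]
eef_rot: [178.1, 89.5, -142.9]
contact_force: [0.7, 1.3, -0.1]
gripper_width: 0.032
```

Call:
{"op": "send_rows", "data": {"plan": [[[-0.3, -0.5, 0], [0, 0, 0]], [[-0.5, -0.9, -0.5], [0, 0, 0]], [[-0.5, -0.9, -0.9], [0, 0, 0]], [[-0.5, -0.9, -0.9], [0, 0, 0]], [[-0.5, -0.9, -0.9], [0, 0, 0]]]}}

```text
time_s: 47.4
tcp_pos: [0.628, 0.0713, 0.2046]
eef_rot: [177.8, 89.5, -143.3]
contact_force: [0.1, 0.2, 0.4]
gripper_width: 0.0321
```

Call:
{"op": "send_rows", "data": {"plan": [[[0, -0.4, -0.4], [0, 0, 0]], [[0, -0.8, -0.8], [0, 0, 0]], [[0, -0.9, -0.9], [0, 0, 0]], [[0, -0.9, -0.9], [0, 0, 0]], [[0, -0.9, -0.9], [0, 0, 0]]]}}

```text
time_s: 47.9
tcp_pos: [0.6068, -0.1222, 0.2056]
eef_rot: [176.5, 89.5, -144.8]
contact_force: [-0.9, 0.9, 0.0]
gripper_width: 0.0318
```

```bash
python3 - <<'E'
from h import *
from plant import r
print(r.get_state()["tcp_pos"])
P=r.capture("scene"); q=r.capture("top")
A=cv2.resize(P["color"][110:360,190:440],(400,400),interpolation=cv2.INTER_CUBIC); b=cv2.resize(q["color"][110:310,200:400],(400,400),interpolation=cv2.INTER_CUBIC)
cv2.imwrite("pics/end.png",np.hstack([A,b])[:,:,::-1])
E
```

```text
[ 0.60678876 -0.12219222  0.20560421]
```

View pics/end.png

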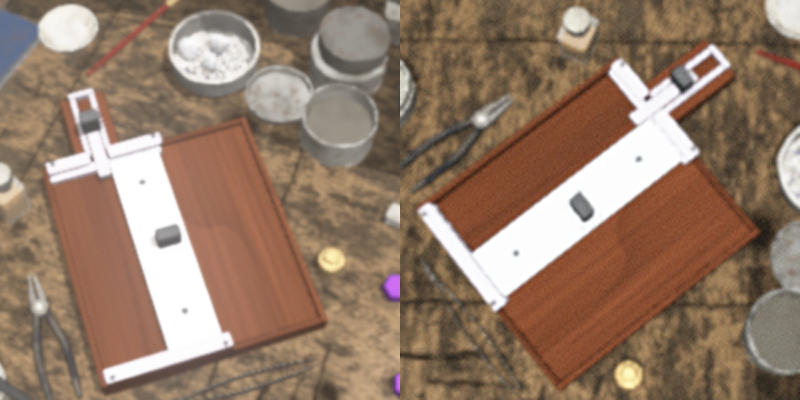

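The cover is shut and the lock is home behind it. The deck is empty, the stones are in the bowl and the bystanders are where they were. Handing in.

```bash
python3 -c "
from plant import r
print(r.close_job())"
```

```text
the job is handed in; nothing more can be done
None
```

The job is done and handed in at about 48 s of the 210 s allowed; no verdict is reported.

**What I did:**
- I pulled the lock out to its stop, put all three stones in the steel bowl and drew the cover fully back.
- I slid each of the three nuts along the deck, gripped but not lifted, into a pocket of its own.
- I then shut the cover and pushed the lock home. Every slide ended against a stop, with about 17–29 N pushing back where 2 N moves it.

**Last checks:**
- Before shutting the cover, the top camera showed the three nuts seated in an even row in the pockets.
- The final pictures show the cover shut, the lock home, the deck empty, and the weight, tweezers, pliers and vial in place.
- All three stones showed clearly in the bowl right after I put the last one in. In the final view they are harder to tell from the small stones already there.

**What went wrong or disagreed:**
- The first grip on the stone beside the left rim slipped while I slid it inward. It moved along the deck and I picked it up properly on the second try.
- While turning the gripper for that stone, the last joint came to -173.60°, very close to its -173.66° limit. No reading I took was past the limit.
- The middle nut was knocked aside during the run, so I located it again before moving it.
- My camera estimate of the carrier's position was about 1.7 mm off sideways. I corrected it from where the cover and lock grips were actually felt.
- The object finder also gave a few false nut positions, which the pictures ruled out.

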